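# Unclamp the sample washer and load a potato

## Robot

A 6-joint arm with a two-finger parallel gripper is mounted at the origin on the work surface. World frame = base frame: x ahead of the robot, y to its left, z up, the work surface at z = 0. Lengths are in m, angles in degrees, forces in N, time in s.
With the tool pointing down it reaches from about 0.4 to 0.825 m from the base axis. Payload 7 kg.
Tool frame: the origin (TCP) lies midway between the tips of the shut fingers; the grasp point (between the pads) lies 19 mm behind it; z points along the fingers, y is the line along which they close (so a half turn about z gives the same grasp; the last joint's range is limited). The gripper opens to 88 mm and grips with 3 to 60 N. Pads are 19 mm wide; open, the fingers measure 130 mm over their backs; the gripper's body (78 mm by 193 mm) begins 47 mm behind the grasp point.
Start: joints at [-50.472, 20.546, 0.682, 0, -70.136, -16.507], TCP at [0.264, -0.621, 0.227] pointing down, gripper open.
Joint ranges: [-176.03, 176.03], [-82.01, 121.73], [-58.28, 71.71], [-173.87, 95.51], [-174.79, -0.11], [-173.66, 173.66]. Speed limits (degrees/s): [136.94, 136.94, 172.46, 180, 180, 180].

## Interface

Orientations are given as [roll, pitch, yaw] about the fixed x, y, z axes, in that order (R = Rz(yaw) Ry(pitch) Rx(roll)).
In Python, from plant import ctrl gives the robot as it stands. The module is installed in compiled form; this text tells all that it offers.
- The arm moves only by the tool send_rows, never from a script. Its argument "plan" is a list that holds one entry, the list of rows, each a list of 6 numbers: the shift along the tool's x, y, z in cm, then the turn, a rotation vector about the tool's x, y, z in degrees. A call has 1 to 8 rows; each row is the pose to reach, as a shift and turn from the pose commanded when the call began, along the tool's axes at that moment; what a row does not reach only later rows make up. A row lasts 1/12 s, in which the tool goes at most 41.7 mm and 7.16 degrees, less where a joint would pass 70% of its speed; a pose out of reach is approached as far as the arm can. A call with a gripper value outside its range is refused whole. "fingers" is the opening, from 0 (shut) to 1 (fully open), set as the call begins (left out, the last holds). The fingers move at their own pace and stop on an object; the grip force is fixed at half the most. Time passes only in rows, so rows that repeat a pose let the fingers close. It gives the time, the measured TCP pose, the force, the opening and the grip force at its end, in the units of the state.
- ctrl.get_obs(): the state, without advancing time (a new reading comes with each control period).
- ctrl.snapshot(name): name is "scene" or "top" or "wrist"; returns a dict with "img" (420x560x3 uint8, red, green, blue), "K" (3x3 intrinsics, pixels), "k1" (the pictures are not rectified: a ray, as slopes to the right and down, at radius r is drawn at 1 + k1 r^2 times it, then the intrinsics apply), "pose" (4x4, takes a point from camera to world coordinates). Camera axes: x right, y down, z forward; pixel columns grow to the right and rows downward; lengths in m; the calibration is good to about 2 mm. A picture is of the moment at which its call begins. There is no depth.
- ctrl.close_job(): hands the job in; it is judged then, once.
The state is a dict: "clock": time; "joint_pos": joint angles; "qvel": joint speeds; "tau": joint torques, N m; "tool_pos": TCP position; "orientation": TCP orientation; "force": force on the tool from outside, world axes, zero at the start; "moment": the same for the moment, N m; "opening": finger opening in m; "gripper_force": force on a finger pad.
Only numpy, scipy, OpenCV 4.12 (cv2) and the standard library are available. Lean on these libraries where they do the work, as an engineer would, in place of code of your own. Each camera call takes 0.05 s, during which the arm holds its last target. There are 200 camera calls.

## Task

Unclamp the tilted potato washer: loosen the blue wing nut, swing its hinged bolt out of the fork towards the front, and open the green lid wide so that it stands open. Then take the potato from its cradle and lower it into the steel tub, without dropping it; leave it lying there with the lid still open and the bolt still swung out, and do not disturb the cup or the corer.

Things in the scene. Friction and masses are not known exactly. Their poses are not given: they have to be found in the camera images.
- tub: Open steel tub, fixed on a stand, tilted 30 deg so its mouth faces up and to the front (the robot). Outside 140 (x) x 190 (y) x 90 mm (z), walls and floor 5 mm. Origin: centre of its underside, 80 mm above the table. Its axes tilt with it: z out of the mouth, leaning to the front; x to the rear, uphill; y along the hinge. The floor slopes down to the front wall, where a potato comes to rest.
- lid_hinge (a point): Lid's hinge line: tub (70, 0, 90) mm, along tub y, on the rear rim. Axes as the tub's. The lid's fork reaches 182 mm from this line, so the open lid's edge stands up to 375 mm above the table: go around it or above it, coming to the tub's mouth from the front along tub z.
- lid (a joint): Green lid, 144 x 194 x 10 mm, hinged on the tub's rear rim. 0 closed (top face at tub z = 100 mm), grows as it opens up and to the rear, to 1.95 rad. Stiff hinge (0.4 N m; 5 to 10 N at the handle): it stays where it is left. In front it carries a dark two-pronged fork, flush with its top, slot 13 mm wide and open to the front, ending 20 mm in front of the bolt's axis, with a 3 mm lip near the end.
- lid_grip (a point): Grip point on the lid's black upright blade handle, 32 mm above the lid's top face, on its middle line: closed at tub (-8, 0, 132) mm, i.e. 78 mm in front of and 42 mm above the hinge line in the lid's frame. The blade is 30 mm long (x), 14 mm thick (y: grip across it), and ends 14 mm above this point. Axes turn with the lid; closed, they are the tub's.
- bolt_pivot (a point): Pivot of the hinged bolt, low on the tub's front: tub (-92, 0, 20) mm, 51 mm above the table, pivot line along tub y. Axes as the tub's.
- bolt (a joint): Steel hinged eyebolt, 10 mm thick, 122 mm from pivot to tip. At 0 it stands along tub z in the lid's fork; it grows as it swings to the front and down, to a stop at 1.15 rad. Stiff (0.15 N m, 1 to 2 N at the nut): it stays where it is left. It can swing only when the nut is loose, and the lid can open only when the bolt is well out of the fork (past about 0.6 rad).
- nut (a joint): Blue wing nut on the bolt. 0 tight; grows when turned counter-clockwise seen from its top (right-handed about the bolt's axis away from the pivot), to a stop at 2.9 rad. It rises 3.2 mm per rad (coarse thread); friction 0.1 N m. Its washer (26 mm wide) is caught behind the fork's lip until about 1.6 rad: turn it to 2 rad or more before swinging the bolt.
- nut_grip (a point): Centre of the nut's wings, on the bolt's axis, 106 mm from the pivot when tight (plus 3.2 mm per rad), 26 mm above the fork's top when tight. Site z: along the bolt, away from the pivot; x: along the wings (74 mm tip to tip, 12 mm thick, 22 mm high: 11 mm above and below this point). At nut = 0 the wings stand 0.9 rad counter-clockwise from tub x, seen from the top.
- potato: Brown potato, round in section, 58 mm thick and 87 mm long, about 160 g. Origin at its centre, its long axis along its x. It lies on the cradle, its centre 37 mm above the table.
- cradle: Flat lime-green cradle, 120 by 90 mm, 4 mm thick, fixed, with two low round ridges along its x (13 mm high, 34 mm apart) on which the potato lies. Origin: centre of its underside. It stands left or right of the washer.
- basket: Bystander, fixed: lime-green slotted basket full of potatoes, 180 (x) by 130 (y) by 100 mm, potatoes up to 115 mm high. Origin: centre of its underside. It stands on the other side of the washer from the cradle.
- cup: Bystander: clear loose cup, 72 mm wide, 70 mm high, origin at the centre of its underside.
- corer: Bystander: loose spoon-shaped corer, 160 mm long, lying on the table, long axis along its x, handle to -x.

How it is judged (in metres and radians):
On the way, in this order (a step that is already met when the one before it is completed fails the run):
1. the wing nut is loosened past 1.6 rad, clear of the lip (value of joint nut above 1.6 rad), for 0.1 s.
2. the bolt is swung out of the fork, past 0.6 rad (value of joint bolt above 0.6 rad), for 0.2 s.
3. the lid is open past 1.25 rad (value of joint lid above 1.25 rad), for 0.2 s.
At the end, for the whole second after the job is handed in: The potato lies at rest inside the tub (its centre within the tub's walls and less than 70 mm above the tub's underside, speed under 0.03 m/s), the lid stands open beyond 1.2 rad, the bolt is still swung out beyond 0.5 rad and the nut is still loose (beyond 1.4 rad) (value of joint nut above 1.4 rad and value of joint bolt above 0.5 rad and value of joint lid above 1.2 rad and x of potato in the frame of tub between -0.065 and 0.065 m and y of potato in the frame of tub between -0.09 and 0.09 m and z of potato in the frame of tub between 0.01 and 0.07 m and linear speed of potato below 0.03 m/s); the robot touches nothing.
It fails at once if the potato is dropped (falls faster than 0.9 m/s out of the fingers, about 40 mm) (linear speed of potato above 0.9 m/s and contact force between the fingers and potato below 0.05 N).
It fails at once if the cup is moved by more than 30 mm (distance of cup from where it was at the start of the episode above 0.03 m).
It fails at once if the corer is moved by more than 30 mm (distance of corer from where it was at the start of the episode above 0.03 m).
It also fails if it takes over 72 s, if anything falls off the work surface, if the arm or the gripper's body presses on something with over 40 N, if the wrist force passes 120 N, or if a joint passes its speed limit or range.

## Working session

There is one attempt and no reset: what is moved stays moved. The work goes in short steps, Python scripts to look and compute and a tool call to move; the robot and the scene stay as the last step left them, time stands still between calls to the robot, and variables do not carry over. Pictures are saved under pics/ and viewed, at most 10 in all, crops included, and the job is handed in when it is done.

Besides the shell and the picture viewer there is one more tool, called after "Call:" by a JSON object that holds its "fn" and its "kwargs". send_rows: Moves the arm, as the interface text tells. Its arguments: {"type":"object","properties":{"plan":{"type":"array","items":{"type":"array","items":{"type":"array","items":{"type":"number"}}}},"fingers":{"type":"number"}},"required":["plan"]}

```bash
mkdir -p pics; python3 - <<'E'
from plant import ctrl
import cv2,numpy as np
o=ctrl.get_obs();print(o)
for n in("scene","top"):
    s=ctrl.snapshot(n);cv2.imwrite(f"pics/{n}0.png",s["img"][:,:,::-1]);print(n,s["K"],s["k1"],np.round(s["pose"],3))
E
```

```text
{'clock': 0.0, 'joint_pos': array([-5.04739034e+01,  2.05908992e+01,  6.33647897e-01, -1.95666514e-02,
       -7.01367471e+01, -1.65072258e+01]), 'qvel': array([-0.0023243 , -0.05049617, -0.01034061, -0.0576855 ,  0.07169662,
        0.03542141]), 'tau': array([-8.76370486e-04, -5.82722104e+01,  2.93055940e+01,  6.99725971e+00,
        6.77786578e-03, -1.56229330e-04]), 'tool_pos': array([ 0.26372789, -0.62080874,  0.22562953]), 'orientation': array([ 1.79904649e+02, -9.07505337e-03, -1.56987785e+02]), 'force': array([ 0.79986721, -0.43656138, -0.04932005]), 'moment': array([-0.03874823, -0.00316406,  0.03618608]), 'gripper_force': 0.0, 'opening': 0.08736862998496427}
scene [[497.16519224   0.         273.81831498]
 [  0.         497.16519224 216.48780829]
 [  0.           0.           1.        ]] -0.11101068321831875 [[-0.915 -0.265  0.304  0.267]
 [-0.403  0.558 -0.725  0.767]
 [ 0.023 -0.786 -0.618  0.78 ]
 [ 0.     0.     0.     1.   ]]
top [[541.25693155   0.         273.46728313]
 [  0.         541.25693155 208.0955697 ]
 [  0.           0.           1.        ]] -0.12460119105726228 [[ 0.008 -0.995  0.098  0.454]
 [-1.    -0.008  0.009 -0.011]
 [-0.009 -0.098 -0.995  1.309]
 [ 0.     0.     0.     1.   ]]
```

View pics/scene0.png

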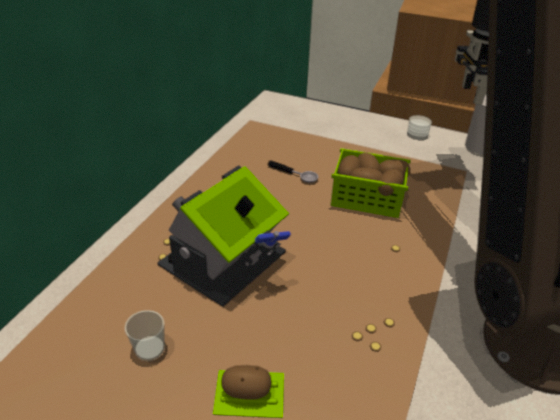

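View pics/top0.png

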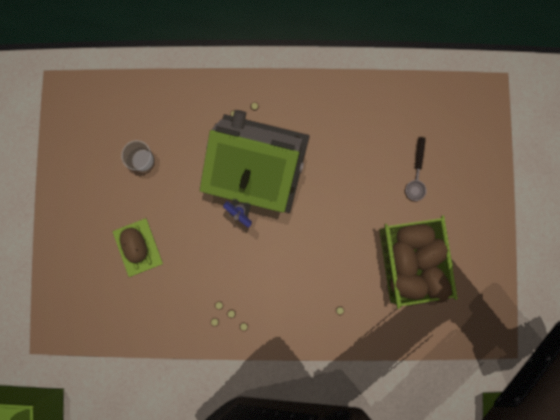

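The pictures show the washer in the middle: its lid is at top (250,170) and scene (235,212), and the blue nut is at top (238,215) and scene (272,238). The potato on its cradle is to the robot's left at top (134,246) and scene (247,382). The cup is at top (138,158), and the basket and corer are on the right.

```bash
cat > h.py <<'E'
import numpy as np,cv2
from scipy.spatial.transform import Rotation as R
from scipy.optimize import least_squares
def ray(s,uv):
    K,k=s["K"],s["k1"]
    d=cv2.undistortPoints(np.array([[uv]],float),K,np.array([k,0,0,0,0.]))[0,0]
    T=s["pose"];v=T[:3,:3]@np.r_[d,1];return T[:3,3],v/np.linalg.norm(v)
def proj(s,P):
    T=np.linalg.inv(s["pose"]);P=np.atleast_2d(P)
    return cv2.projectPoints(P,cv2.Rodrigues(T[:3,:3])[0],T[:3,3],s["K"],np.array([s["k1"],0,0,0,0.]))[0][:,0]
def plane(s,uv,z):
    o,v=ray(s,uv);return o+v*(z-o[2])/v[2]
def tri(*rs):
    A=sum(np.eye(3)-np.outer(v,v) for o,v in rs);b=sum((np.eye(3)-np.outer(v,v))@o for o,v in rs)
    p=np.linalg.solve(A,b);return p,max(np.linalg.norm(np.cross(p-o,v)) for o,v in rs)
def blobs(img,lo,hi,amin=30):
    m=cv2.inRange(cv2.cvtColor(img,cv2.COLOR_RGB2HSV),np.array(lo),np.array(hi))
    c,_=cv2.findContours(m,cv2.RETR_EXTERNAL,cv2.CHAIN_APPROX_NONE)
    return sorted([x for x in c if cv2.contourArea(x)>amin],key=cv2.contourArea,reverse=True)
def cen(c):
    m=cv2.moments(c);return np.array([m["m10"]/m["m00"],m["m01"]/m["m00"]])
E
python3 - <<'E'
from h import *
from plant import ctrl
import pickle
S={n:ctrl.snapshot(n) for n in("scene","top")};pickle.dump(S,open("S0.pkl","wb"))
for n,s in S.items():
    print(n)
    for name,lo,hi,a in(("green",(33,120,60),(50,255,255),300),("blue",(112,120,50),(130,255,255),15),("brown",(5,60,20),(16,255,110),150)):
        for c in blobs(s["img"],lo,hi,a)[:5]:
            h=cv2.convexHull(c);q=cv2.approxPolyDP(h,0.05*cv2.arcLength(h,True),True)[:,0]
            print(name,cv2.contourArea(c),cen(c).round(1),q.tolist(),[np.round(x,1) for x in cv2.minAreaRect(c)])
E
```

```text
scene
green 5350.5 [234.1 212.6] [[245, 167], [288, 213], [228, 262], [180, 207]] [array([233.5, 210.2]), array([77.6, 78.6]), np.float64(48.4)]
green 2411.5 [366.8 192.6] [[340, 149], [407, 168], [397, 217], [331, 204]] [array([369.3, 182.6]), array([76.5, 58.6]), np.float64(10.3)]
green 1696.5 [251.4 400.7] [[219, 370], [283, 373], [282, 417], [214, 414]] [array([248.5, 393.5]), array([69.6, 45.1]), np.float64(2.6)]
blue 199.5 [270.6 237.6] [[289, 233], [270, 245], [256, 242], [262, 234]] [array([272.6, 238.7]), array([12.2, 33.4]), np.float64(86.8)]
brown 13283.0 [536.8 234. ] [[537, 0], [558, 393], [476, 266]] [array([517.5, 196.5]), array([393.,  83.]), np.float64(90.0)]
brown 8310.5 [428.1  72.9] [[478, 0], [468, 131], [369, 111], [398, 13]] [array([432.9,  57.6]), array([104.5, 131.9]), np.float64(12.4)]
brown 2755.5 [432.1 206.7] [[409, 165], [466, 171], [445, 265], [403, 208]] [array([428. , 211.2]), array([57.7, 97.8]), np.float64(12.9)]
brown 1025.0 [251.5 285.9] [[286, 288], [229, 310], [164, 269], [277, 241]] [array([230.1, 281.4]), array([ 55.9, 122.3]), np.float64(76.1
[... 665 characters left out ...]
 411.5]), array([15., 33.]), np.float64(90.0)]
brown 11449.0 [439.1 310.4] [[333, 360], [406, 227], [516, 307], [517, 358]] [array([424.9, 292.5]), array([135.1, 185.4]), np.float64(89.3)]
brown 1404.5 [542.2 400.2] [[559, 361], [559, 419], [505, 419]] [array([532. , 389.5]), array([54., 59.]), np.float64(0.0)]
brown 721.5 [273.4 351.5] [[299, 359], [245, 360], [275, 337]] [array([272. , 348.5]), array([23., 54.]), np.float64(90.0)]
brown 539.0 [132.8 244.9] [[129, 229], [139, 234], [145, 249], [135, 261], [121, 240]] [array([132.8, 244.7]), array([32.3, 20.6]), np.float64(68.2)]
brown 343.0 [380.9 268.3] [[373, 229], [385, 306]] [array([380.4, 267.3]), array([77.9,  7.3]), np.float64(80.7)]
```

```bash
cat >> h.py <<'E'
def tubR(yaw): return R.from_euler('ZY',[yaw,-30],degrees=True).as_matrix()
E
python3 - <<'E'
from h import *
import pickle
S=pickle.load(open("S0.pkl","rb"))
s,t=S["scene"],S["top"]
# FL,FR,RR,RL
sc=[[228,262],[288,213],[245,167],[180,207]];tc=[[200,189],[283,211],[298,152],[210,131]]
for i in range(4):
    p,e=tri(ray(s,sc[i]),ray(t,tc[i]));print(i,p.round(4),round(e,4))
L=np.array([[-.074,.097,.1],[-.074,-.097,.1],[.07,-.097,.1],[.07,.097,.1]])
f=lambda q:np.r_[(proj(s,L@tubR(q[3]).T+q[:3])-sc).ravel(),(proj(t,L@tubR(q[3]).T+q[:3])-tc).ravel()]
r=least_squares(f,[.55,.03,.08,-13.]);print(r.x.round(4),r.fun.round(1))
for b in blobs(t["img"],(105,80,40),(130,255,255),15):print("b",cen(b),cv2.contourArea(b))
q=r.x;Rt=tubR(q[3]);ng=q[:3]+Rt@[-.092,0,.126];print("nut pred",ng,proj(s,ng),proj(t,ng))
hg=q[:3]+Rt@[-.008,0,.146];print("handle top",proj(s,hg),proj(t,hg))
p,e=tri(ray(s,(246,381)),ray(t,(132.8,244.8)));print("potato",p,e)
for uv in [(145,219),(161,263),(129,275),(113,232)]:print(plane(t,uv,.004).round(4))
print("cradle",plane(t,(137.2,247.2),.004), plane(s,(248.5,393.5),.004));print("cup",plane(t,(143,161),.0),plane(t,(136,156),.07))
print("basket",[plane(t,u,.1).round(3) for u in [(442,216),(456,298),(398,307),(385,225)]])
E
```

```text
0 [0.6123 0.1632 0.1245] 0.0005
1 [ 0.5644 -0.0206  0.13  ] 0.0003
2 [ 0.6816 -0.0508  0.1966] 0.0009
3 [0.7271 0.135  0.199 ] 0.0013
[  0.6968   0.0437   0.0761 -14.0554] [ 0.4  0.6  1.   1.2 -0.8 -1.2 -0.8  0.3 -1.   1.3  1.   1.2  1.2 -0.6
 -0.2 -2. ]
b [237.27573182 213.35977337] 176.5
nut pred [0.55835    0.07831308 0.13924831] [[271.74864757 237.76391922]] [[237.48011554 213.19373644]]
handle top [[247.20599019 201.63576766]] [[243.12676903 181.46009726]]
potato [0.49050158 0.33375497 0.03899716] 0.00041619839761843205
[0.5543 0.3148 0.004 ]
[0.4479 0.2724 0.004 ]
[0.4178 0.3505 0.004 ]
[0.5217 0.3935 0.004 ]
cradle [0.48539589 0.33203444 0.004     ] [0.48626486 0.33453915 0.004     ]
cup [0.69858483 0.32569483 0.        ] [0.69743428 0.32488356 0.07      ]
basket [array([ 0.559, -0.381,  0.1  ]), array([ 0.375, -0.41 ,  0.1  ]), array([ 0.355, -0.278,  0.1  ]), array([ 0.538, -0.25 ,  0.1  ])]
```

```bash
python3 - <<'E'
import cv2,numpy as np
a=cv2.imread("pics/scene0.png")[150:290,150:310];b=cv2.imread("pics/top0.png")[110:240,180:320]
a=cv2.resize(a,(400,350),interpolation=cv2.INTER_CUBIC);b=cv2.resize(b,(377,350),interpolation=cv2.INTER_CUBIC)
cv2.imwrite("pics/c1.png",cv2.convertScaleAbs(np.hstack([a,b]),alpha=1.6))
E
```

```text
(no output)
```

View pics/c1.png

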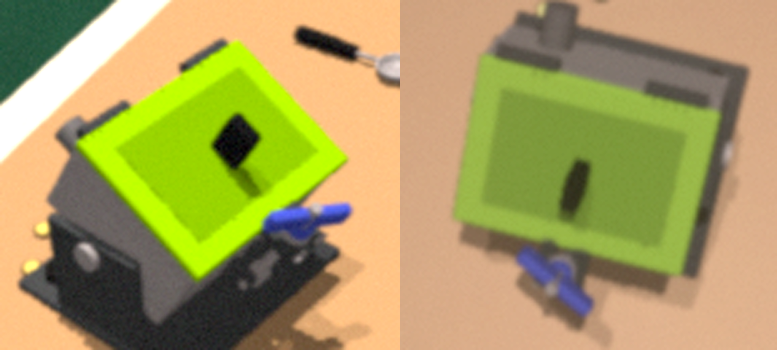

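The right crop shows the wings running from upper left to lower right across the bolt, as the text says. The predicted nut position agrees with both views to within 1 px, so the tub pose is good enough to start moving. I'll go to a pre-grasp above the nut.

```bash
cat >> h.py <<'E'
TO=np.array([.6968,.0437,.078]);TY=-14.05;RT=tubR(TY)
def pose(o): return np.array(o["tool_pos"]),R.from_euler('xyz',o["orientation"],degrees=True).as_matrix()
def Rzy(z,y):
    z=np.array(z)/np.linalg.norm(z);y=np.array(y)-z*np.dot(y,z);y/=np.linalg.norm(y);return np.c_[np.cross(y,z),y,z]
def tw(p): return TO+RT@np.array(p)   # tub m -> world
def plan(o,goals):
    """goals: (grasp point world, R); prints rows from current pose"""
    p0,R0=pose(o)
    for g,Rg in goals:
        t=g+Rg[:,2]*.019;d=R0.T@(t-p0)*100;w=R.from_matrix(R0.T@Rg).as_rotvec(degrees=True)
        print(np.round(d,1).tolist()+np.round(w,0).tolist(),"rows",round(max(np.linalg.norm(d)/4.17,np.linalg.norm(w)/7.16),1))
def nutR(a):  # finger axis at tub angle a (deg), tool along -tub z
    a=np.radians(a);return Rzy(RT@[0,0,-1],RT@[np.cos(a),np.sin(a),0])
E
python3 - <<'E'
from h import *
from plant import ctrl
o=ctrl.get_obs();plan(o,[(tw([-.092,0,.126+.08]),nutR(141.6))])
E
```

```text
[-52.0, 54.7, 3.3, 21.0, -22.0, -14.0] rows 18.1
```

Call:
{"fn": "send_rows", "kwargs": {"plan": [[[-3, 3, 0, 0, 0, 0], [-6, 6, 0, 0, 0, 0], [-9, 9, 0, 0, 0, 0], [-12, 12, 0, 0, 0, 0], [-15, 15, 0, 0, 0, 0], [-18, 18, 0, 0, 0, 0], [-21, 21, 0, 0, 0, 0], [-23, 23.5, 0, 0, 0, 0]]], "fingers": 0.6}}

```text
clock: 0.87
tool_pos: [0.3843, -0.313, 0.2266]
orientation: [-180.0, 0.0, -157.0]
force: [1.2, -0.2, -0.1]
opening: 0.053
gripper_force: 0.0
```

Call:
{"fn": "send_rows", "kwargs": {"plan": [[[-2.8, 3, 0, 0, 0, 0], [-5.6, 6, 0, 3, -3, -2], [-8.4, 9, 0, 6, -6, -4], [-11.2, 12, 0, 9, -9, -6], [-14, 15, 0, 12, -12, -8], [-16.8, 18, 0, 15, -15, -10], [-19.6, 21, 0, 18, -18, -12], [-22.4, 24, 0, 21, -21, -14]]]}}

```text
clock: 1.53
tool_pos: [0.4911, -0.0234, 0.2284]
orientation: [-156.6, 17.3, -139.5]
force: [2.9, -2.5, 1.7]
opening: 0.0529
gripper_force: 0.0
```

```bash
python3 - <<'E'
from h import *
from plant import ctrl
o=ctrl.get_obs();print(o["clock"],o["joint_pos"].round(1),o["tool_pos"],o["orientation"]);plan(o,[(tw([-.092,0,.126+.08]),nutR(141.6))])
E
```

```text
1.5333 [  32.1  -14.   -56.5   39.9  -33.5 -116.3] [ 0.49109801 -0.02343497  0.22837268] [-156.59010941   17.32253294 -139.53999578]
[-8.5, 7.9, 3.4, 1.0, -1.0, -1.0] rows 2.9
```

Call:
{"fn": "send_rows", "kwargs": {"plan": [[[-2.8, 2.6, 1.1, 0, 0, 0], [-5.6, 5.2, 2.2, 1, -1, -1], [-8.5, 7.9, 3.4, 1, -1, -1], [-8.5, 7.9, 3.4, 1, -1, -1], [-8.5, 7.9, 3.4, 1, -1, -1]]]}}

```text
clock: 1.95
tool_pos: [0.5293, 0.0831, 0.1914]
orientation: [-155.3, 17.4, -138.4]
force: [-0.2, -0.6, 0.7]
opening: 0.0526
gripper_force: 0.0
```

```bash
python3 - <<'E'
from h import *
from plant import ctrl
o=ctrl.get_obs();print(o["clock"],o["joint_pos"].round(1),o["tool_pos"],o["orientation"]);plan(o,[(tw([-.092,0,.126+.03]),nutR(141.6)),(tw([-.092,0,.129]),nutR(141.6))])
s=ctrl.snapshot("wrist");cv2.imwrite("pics/w1.png",s["img"][:,:,::-1])
P=[tw([-.092,0,.126])]+[tw([-.092+k*.037*np.cos(.9),k*.037*np.sin(.9),.137]) for k in(1,-1)]
print(proj(s,P).round(1))
for b in blobs(s["img"],(105,100,40),(130,255,255),50):print(cen(b),cv2.minAreaRect(b))
E
```

```text
1.95 [  37.9   -4.4  -58.    55.6  -29.  -138. ] [0.52925366 0.08306241 0.19139831] [-155.25789247   17.36031637 -138.37824663]
[-0.3, 0.2, 4.7, -0.0, -1.0, 0.0] rows 1.1
[-0.3, 0.2, 7.4, -0.0, -1.0, 0.0] rows 1.8
[[273.1 234.6]
 [272.5 296.8]
 [273.7 179.1]]
[272.17496465 233.34851529] ((273.45513916015625, 237.00506591796875), (122.05535125732422, 32.69864273071289), 83.51692199707031)
```

View pics/w1.png

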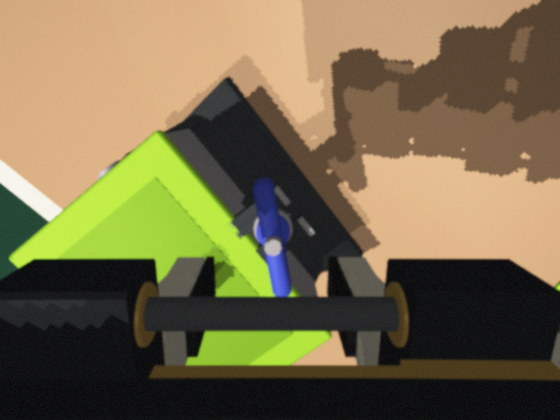

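The wrist view shows the nut at (272,235), right where predicted. The wings run from (265,183) to (283,293), about 6° off the finger frame, so I'll turn the tool by -6° and descend.

Call:
{"fn": "send_rows", "kwargs": {"plan": [[[-0.1, 0.1, 1.6, 0, -1, -3], [-0.3, 0.2, 3.2, 0, -1, -6], [-0.3, 0.2, 4.8, 0, -1, -6], [-0.3, 0.2, 6.4, 0, -1, -6], [-0.3, 0.2, 7.4, 0, -1, -6], [-0.3, 0.2, 7.4, 0, -1, -6]]]}}

```text
clock: 2.5
tool_pos: [0.581, 0.08, 0.1449]
orientation: [-154.7, 14.4, -133.2]
force: [-0.5, -0.9, 0.7]
opening: 0.0526
gripper_force: 0.0
```

```bash
python3 - <<'E'
from h import *
from plant import ctrl
o=ctrl.get_obs();print(o["clock"],o["joint_pos"].round(1),o["tool_pos"],o["orientation"],o["force"]);plan(o,[(tw([-.092,0,.129]),nutR(141.6+6))])
s=ctrl.snapshot("wrist");cv2.imwrite("pics/w2.png",s["img"][:,:,::-1])
for b in blobs(s["img"],(105,100,40),(130,255,255),50):print(cen(b),cv2.minAreaRect(b))
E
```

```text
2.5 [  24.     3.9  -58.2   75.6  -18.5 -141.7] [0.58098035 0.07996598 0.14486624] [-154.68652037   14.44411704 -133.18600603] [-0.45052923 -0.92848291  0.66122604]
[1.7, 1.3, 0.9, 1.0, -1.0, 0.0] rows 0.6
[299.31268862 222.61256178] ((299.0, 227.0), (138.0, 46.0), 90.0)
```

View pics/w2.png

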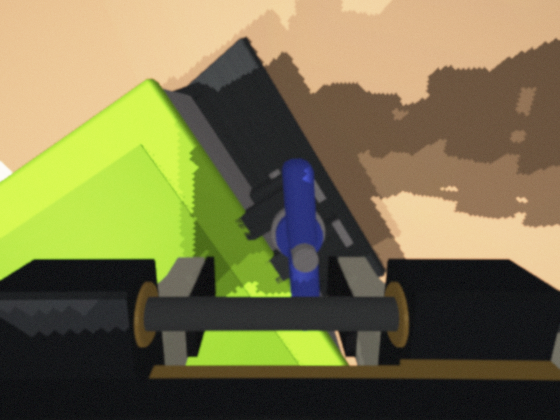

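The wrist image confirms it: the nut, at (299,222), sits off-centre to the right. Joint 3 is at its limit (-58.2°), so this tilt isn't fully reachable here. I'll identify the arm kinematics from the four logged poses so I can check reach before choosing tilts.

```bash
cat > kin.py <<'E'
from h import *
import itertools
D=[([-50.4739,20.5909,.6336,-.0196,-70.1367,-16.5072],[.26373,-.62081,.22563],[179.9046,-.0091,-156.9878]),
([32.1,-14.,-56.5,39.9,-33.5,-116.3],[.491098,-.023435,.228373],[-156.59,17.3225,-139.54]),
([37.9,-4.4,-58.,55.6,-29.,-138.],[.529254,.083062,.191398],[-155.2579,17.3604,-138.378]),
([24,3.9,-58.2,75.6,-18.5,-141.7],[.580980,.079966,.144866],[-154.6865,14.444,-133.186])]
E=lambda a,d:R.from_euler(a,d,degrees=True).as_matrix()
def chain(q,s4,s6):
    A=E('z',q[0]);B=A@E('y',q[1]);C=A@E('y',q[1]-q[2]);F=C@E('x',s4*q[3]);G=F@E('y',-q[4]);return A,B,C,F,G,G@E('x',s6*q[5])
def fk(q,pr,s,N):
    A,B,C,F,G,H=chain(q,*s)
    return A@[pr[0],pr[1],pr[2]]+B@[0,0,pr[3]]+C@[pr[4],0,pr[5]]+G@[pr[6],0,0],H@N
E
python3 - <<'E'
from kin import *
for s in itertools.product((1,-1),(1,-1)):
    Ns=[chain(q,*s)[5].T@E('xyz',o) for q,p,o in D]
    print(s,[round(np.degrees((R.from_matrix(Ns[0].T@n)).magnitude()),1) for n in Ns[1:]]);
    if s==(1,1) or 1: print(Ns[0].round(2).tolist())
    A=[];b=[]
    for q,p,o in D:
        a,B,C,F,G,H=chain(q,*s)
        A.append(np.c_[a[:,0],a[:,1],a[:,2],B[:,2],C[:,0],C[:,2],G[:,0]]);b+=list(p)
    x,r,k,_=np.linalg.lstsq(np.vstack(A),np.array(b),rcond=None);print(x.round(4),r,k)
E
```

```text
(1, 1) [np.float64(133.3), np.float64(142.7), np.float64(105.1)]
[[0.0, -0.0, 1.0], [-0.84, 0.55, 0.0], [-0.55, -0.84, 0.0]]
[ 0.4236 -0.187  -0.4692  0.4418  0.0084  0.1696 -0.1388] [0.00878625] 7
(1, -1) [np.float64(79.7), np.float64(111.1), np.float64(151.3)]
[[0.0, -0.0, 1.0], [-1.0, 0.0, 0.0], [-0.0, -1.0, -0.0]]
[ 0.4236 -0.187  -0.4692  0.4418  0.0084  0.1696 -0.1388] [0.00878625] 7
(-1, 1) [np.float64(160.4), np.float64(117.0), np.float64(109.7)]
[[-0.0, -0.0, 1.0], [-0.84, 0.54, -0.0], [-0.54, -0.84, -0.0]]
[ 0.2874 -0.1775 -0.1612  0.5371  0.1354  0.1231  0.1745] [0.0076517] 7
(-1, -1) [np.float64(0.1), np.float64(0.1), np.float64(0.1)]
[[-0.0, -0.0, 1.0], [-1.0, 0.0, -0.0], [-0.0, -1.0, -0.0]]
[ 0.2874 -0.1775 -0.1612  0.5371  0.1354  0.1231  0.1745] [0.0076517] 7
```

```bash
python3 - <<'E'
from kin import *
nm="Ax Ay Az Bz By Cx Cz Fy Fz Gx Gy Gz".split();best=[]
cols={n:[] for n in nm};b=[]
for q,p,o in D:
    a,B,C,F,G,H=chain(q,-1,-1);M=dict(A=a,B=B,C=C,F=F,G=G)
    for n in nm: cols[n].append(M[n[0]][:,"xyz".index(n[1])])
    b+=list(p)
b=np.array(b);C={n:np.concatenate(v) for n,v in cols.items()}
for k in(4,5,6,7):
    L=[]
    for sub in itertools.combinations(nm,k):
        if not{"Az","Bz","Gx"}<=set(sub):continue
        M=np.c_[tuple(C[n] for n in sub)];x,_,rk,_=np.linalg.lstsq(M,b,rcond=None)
        L.append((np.abs(M@x-b).max(),sub,x.round(3)))
    for l in sorted(L,key=lambda l:l[0])[:4]:print(l)
E
```

```text
(np.float64(0.1562075693486239), ('Az', 'Bz', 'Cx', 'Gx'), array([0.522, 0.656, 0.457, 0.724]))
(np.float64(0.15750729043838718), ('Ax', 'Az', 'Bz', 'Gx'), array([0.357, 0.047, 0.695, 0.583]))
(np.float64(0.1637698294677007), ('Az', 'Bz', 'Gx', 'Gz'), array([0.346, 0.931, 1.155, 0.276]))
(np.float64(0.1876520839011242), ('Az', 'Bz', 'Fz', 'Gx'), array([0.035, 1.271, 0.343, 1.377]))
(np.float64(0.00047692458461831566), ('Az', 'Bz', 'Cx', 'Fy', 'Gx'), array([ 0.198,  0.601,  0.464, -0.192,  0.377]))
(np.float64(0.00047692458461832954), ('Az', 'Bz', 'Cx', 'Gx', 'Gy'), array([ 0.198,  0.601,  0.464,  0.377, -0.192]))
(np.float64(0.06525340029378454), ('Ax', 'Ay', 'Az', 'Bz', 'Gx'), array([ 0.487, -0.2  , -0.156,  0.445,  0.089]))
(np.float64(0.06525340029378482), ('Ax', 'Az', 'Bz', 'By', 'Gx'), array([ 0.487, -0.156,  0.445, -0.2  ,  0.089]))
(np.float64(0.00045196659782603676), ('Az', 'Bz', 'Cx', 'Cz', 'Fy', 'Gx'), array([ 0.198,  0.601,  0.464, -0.   , -0.192,  0.377]))
(np.float64(0.00045196659782623105), ('Az', 'Bz', 'Cx', 'Cz', 'Gx', 'Gy'), array([ 0.198,  0.601,  0.464, -0.   ,  0.
[... 159 characters left out ...]
.0004558772140229733), ('Ay', 'Az', 'Bz', 'Cx', 'Fy', 'Gx'), array([-0.   ,  0.198,  0.601,  0.464, -0.192,  0.377]))
(np.float64(0.00034521175850582564), ('Ax', 'Ay', 'Az', 'Bz', 'Cx', 'Fy', 'Gx'), array([-0.002,  0.001,  0.199,  0.602,  0.465, -0.192,  0.378]))
(np.float64(0.0003452117585061587), ('Ax', 'Ay', 'Az', 'Bz', 'Cx', 'Gx', 'Gy'), array([-0.002,  0.001,  0.199,  0.602,  0.465,  0.378, -0.192]))
(np.float64(0.00034521175850626973), ('Ax', 'Az', 'Bz', 'By', 'Cx', 'Gx', 'Gy'), array([-0.002,  0.199,  0.602,  0.001,  0.465,  0.378, -0.192]))
(np.float64(0.00034521175850638075), ('Ax', 'Az', 'Bz', 'By', 'Cx', 'Fy', 'Gx'), array([-0.002,  0.199,  0.602,  0.001,  0.465, -0.192,  0.378]))
```

FK now fits to 0.5 mm. Next I'll run a multi-start IK over the key poses.

```bash
cat >> kin.py <<'E'
S4=(-1,-1);N=np.array([[0,0,1.],[-1,0,0],[0,-1,0]])
LO=np.array([-176,-82,-58.2,-173.8,-174.7,-.2]);LO=np.array([-176.03,-82.01,-58.28,-173.87,-174.79,-173.66]);HI=np.array([176.03,121.73,71.71,95.51,-.11,173.66])
def FK(q):
    A,B,C,F,G,H=chain(q,*S4);return A@[0,0,.198]+B@[0,0,.601]+C@[.464,0,0]+G@[.377,-.192,0],H@N
def IK(p,Rg,seeds,marg=1.):
    sol=[]
    for q0 in seeds:
        f=lambda q:np.r_[(FK(q)[0]-p)*10,R.from_matrix(FK(q)[1].T@Rg).as_rotvec()]
        r=least_squares(f,np.clip(q0,LO+marg+.1,HI-marg-.1),bounds=(LO+marg,HI-marg),x_scale=50)
        if np.abs(r.fun).max()<2e-3 and not any(np.abs(r.x-s).max()<2 for s in sol):sol.append(r.x)
    return sol
rng=np.random.default_rng(0)
def seeds(n): return rng.uniform(np.maximum(LO,[-60,-60,-58,-174,-140,-174]),np.minimum(HI,[80,60,72,95,0,174]),(n,6))
def toolR(tilt,a,yaw=TY):
    """tool axis tilted tilt deg from down towards the rear of the tub; finger axis at angle a about vertical-ish from tub x"""
    z=np.array([np.sin(np.radians(tilt)),0,-np.cos(np.radians(tilt))]);Y=E('z',yaw);a=np.radians(a)
    xx=np.array([np.cos(np.radians(tilt)),0,np.sin(np.radians(tilt))])
    return Rzy(Y@z,Y@(xx*np.cos(a)+np.array([0,np.sin(a),0])))
E
python3 - <<'E'
from kin import *
for nm,g,al in (("nut",tw([-.092,0,.129]),None),("tub",tw([-.015,0,.05]),None),("tubin",tw([-.015,0,.20]),None)):
  for tilt in ((30,20,10) if nm=="nut" else (30,20)):
    for a in ((147.6,213,279,327,393) if nm=="nut" else (90,270)):
        Rg=toolR(tilt,a);S=IK(g+Rg[:,2]*.019,Rg,seeds(12),.5)
        print(nm,tilt,a,[s.round(0).astype(int).tolist() for s in S])
E
```

```text
nut 30 147.6 []
nut 30 213 []
nut 30 279 []
nut 30 327 []
nut 30 393 []
nut 20 147.6 [[34, 6, -49, 36, -26, -112]]
nut 20 213 [[34, 6, -49, 36, -26, -46]]
nut 20 279 [[34, 6, -49, 36, -26, 20]]
nut 20 327 [[34, 6, -49, 36, -26, 68]]
nut 20 393 []
nut 10 147.6 [[33, 10, -33, 11, -40, -87]]
nut 10 213 [[33, 10, -33, 11, -40, -22]]
nut 10 279 [[33, 10, -33, 11, -40, 44]]
nut 10 327 [[33, 10, -33, 11, -40, 92]]
nut 10 393 [[33, 10, -33, 11, -40, 158]]
tub 30 90 []
tub 30 270 []
tub 20 90 [[25, 17, -39, 36, -22, -161]]
tub 20 270 [[25, 17, -39, 36, -22, 19]]
tubin 30 90 []
tubin 30 270 [[33, -1, -48, 47, -30, 4]]
tubin 20 90 [[34, 3, -34, 22, -42, -153]]
tubin 20 270 [[34, 3, -34, 22, -42, 27]]
```

```bash
python3 - <<'E'
from kin import *
from plant import ctrl
o=ctrl.get_obs();g=tw([-.092,0,.129])
for tilt in (22,24,26):
    Rg=toolR(tilt,147.6);print(tilt,[s.round(0).tolist() for s in IK(g+Rg[:,2]*.019,Rg,seeds(8),.5)])
plan(o,[(tw([-.092,0,.165]),toolR(22,147.6)),(g,toolR(22,147.6))])
E
```

```text
22 [[33.0, 6.0, -52.0, 44.0, -23.0, -119.0]]
24 [[30.0, 5.0, -56.0, 55.0, -20.0, -128.0]]
26 []
[1.9, 1.6, -2.6, -6.0, 3.0, 0.0] rows 1.0
[1.8, 1.6, 1.0, -6.0, 3.0, 0.0] rows 1.0
```

Call:
{"fn": "send_rows", "kwargs": {"plan": [[[0, 0, -2.6, 0, 0, 0], [0.9, 0.8, -2.6, -3, 1, 0], [1.9, 1.6, -2.6, -6, 3, 0], [1.9, 1.6, -2.6, -6, 3, 0], [1.9, 1.6, -2.6, -6, 3, 0]]]}}

```text
clock: 2.97
tool_pos: [0.5456, 0.0837, 0.1582]
orientation: [-161.1, 11.9, -134.3]
force: [0.1, 0.7, 0.3]
opening: 0.0524
gripper_force: 0.0
```

```bash
python3 - <<'E'
from kin import *
from plant import ctrl
o=ctrl.get_obs();print(o["clock"],o["joint_pos"].round(1))
plan(o,[(tw([-.092,0,.129]),toolR(22,147.6))])
E
```

```text
2.9667 [  37.2    1.5  -50.2   37.1  -28.9 -114.7]
[-0.1, -0.6, 3.7, -0.0, 0.0, 0.0] rows 0.9
```

Call:
{"fn": "send_rows", "kwargs": {"plan": [[[-0.1, -0.6, 1, 0, 0, 0], [-0.1, -0.6, 2, 0, 0, 0], [-0.1, -0.6, 3, 0, 0, 0], [-0.1, -0.6, 3.7, 0, 0, 0], [-0.1, -0.6, 3.7, 0, 0, 0]]]}}

```text
clock: 3.38
tool_pos: [0.5638, 0.0749, 0.1241]
orientation: [-160.9, 11.7, -134.2]
force: [0.2, -0.4, -0.2]
opening: 0.0527
gripper_force: 0.0
```

```bash
python3 - <<'E'
from kin import *
from plant import ctrl
o=ctrl.get_obs();print(o["clock"],o["joint_pos"].round(1),o["force"].round(1))
plan(o,[(tw([-.092,0,.129]),toolR(22,147.6))])
s=ctrl.snapshot("wrist");cv2.imwrite("pics/w3.png",s["img"][:,:,::-1])
for b in blobs(s["img"],(105,100,40),(130,255,255),50):print(cen(b),cv2.minAreaRect(b))
print(proj(s,[tw([-.092,0,.126]),tw([-.092,0,.142])]))
E
```

```text
3.3833 [  31.9    5.6  -53.1   46.8  -21.9 -120.5] [ 0.2 -0.4 -0.2]
[-0.2, 0.1, -0.2, -0.0, 0.0, 0.0] rows 0.1
[266.86475165 256.97992492] ((268.0, 252.0), (88.0, 48.0), 90.0)
[276.49804965 347.36258865] ((276.4631652832031, 347.0027160644531), (36.04938507080078, 29.21625328063965), 85.76361083984375)
[[271.46589531 292.87135948]
 [276.26013199 310.31840673]]
```

View pics/w3.png

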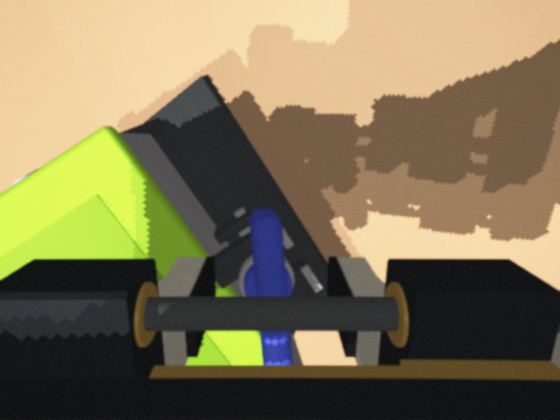

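The wing sits between the pads, with the bolt tip at about (273,310) and its line centred near column 270. I'll close on it.

Call:
{"fn": "send_rows", "kwargs": {"plan": [[[0, 0, 0, 0, 0, 0], [0, 0, 0, 0, 0, 0], [0, 0, 0, 0, 0, 0], [0, 0, 0, 0, 0, 0], [0, 0, 0, 0, 0, 0], [0, 0, 0, 0, 0, 0]]], "fingers": 0}}

```text
clock: 3.93
tool_pos: [0.5645, 0.0755, 0.1252]
orientation: [-160.9, 11.7, -134.2]
force: [-2.7, -1.3, 1.8]
opening: 0.0217
gripper_force: 29.9
```

Call:
{"fn": "send_rows", "kwargs": {"plan": [[[0, 0, -0.0, 0, 0, -7], [0, 0, -0.1, 0, 0, -14], [0, 0, -0.1, 0, 0, -21], [0, 0, -0.1, 0, 0, -28], [0, 0, -0.2, 0, 0, -35], [0, 0, -0.2, 0, 0, -42], [0, 0, -0.2, 0, 0, -42], [0, 0, -0.2, 0, 0, -42]]]}}

```text
clock: 4.6
tool_pos: [0.5638, 0.0753, 0.1274]
orientation: [-158.0, -3.6, -94.9]
force: [-4.2, -2.7, 6.7]
opening: 0.0221
gripper_force: 30.2
```

```bash
python3 - <<'E'
from kin import *
from plant import ctrl
o=ctrl.get_obs();print(o["clock"],o["joint_pos"].round(1),o["force"].round(1),o["moment"].round(2))
plan(o,[(tw([-.092,0,.129]),toolR(22,147.6+45)),(tw([-.092,0,.129]),toolR(22,147.6+130))])
E
```

```text
4.6 [ 32.2   5.3 -52.8  45.8 -22.4 -77.8] [-4.2 -2.7  6.7] [-0.71  1.76 -0.71]
[-0.2, 0.1, 0.1, -0.0, 0.0, -3.0] rows 0.4
[-0.2, 0.1, 0.1, -0.0, -0.0, -88.0] rows 12.3
```

```bash
python3 - <<'E'
from kin import *
from plant import ctrl
s=ctrl.snapshot("wrist");t=ctrl.snapshot("scene")
cv2.imwrite("pics/w4.png",np.hstack([s["img"][100:,120:440],cv2.resize(t["img"][160:300,200:340],(320,320))])[:,:,::-1])
E
```

```text
(no output)
```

View pics/w4.png

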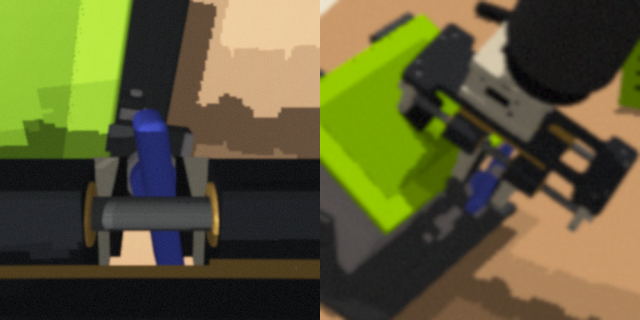

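In the wrist image the wing at (150,190) stayed nearly aligned with the pads after the 42° turn, so the nut turns with the gripper. I'll keep turning.

Call:
{"fn": "send_rows", "kwargs": {"plan": [[[0, 0, 0, 0, 0, -7], [0, 0, -0.1, 0, 0, -14], [0, 0, -0.1, 0, 0, -21], [0, 0, -0.2, 0, 0, -28], [0, 0, -0.2, 0, 0, -35], [0, 0, -0.2, 0, 0, -42], [0, 0, -0.3, 0, 0, -49], [0, 0, -0.3, 0, 0, -50]]]}}

```text
clock: 5.37
tool_pos: [0.5626, 0.0749, 0.1299]
orientation: [-168.5, -19.2, -45.9]
force: [-0.6, -5.7, 3.5]
opening: 0.0209
gripper_force: 30.4
```

Call:
{"fn": "send_rows", "kwargs": {"plan": [[[0, 0, 0, 0, 0, -7], [0, 0, -0.1, 0, 0, -14], [0, 0, -0.1, 0, 0, -21], [0, 0, -0.2, 0, 0, -28], [0, 0, -0.2, 0, 0, -35], [0, 0, -0.2, 0, 0, -42], [0, 0, -0.3, 0, 0, -49], [0, 0, -0.3, 0, 0, -50]]]}}

```text
clock: 6.03
tool_pos: [0.5623, 0.0773, 0.1331]
orientation: [172.1, -21.0, 7.6]
force: [-2.3, 2.3, 4.3]
opening: 0.0199
gripper_force: 32.7
```

```bash
python3 - <<'E'
from kin import *
from plant import ctrl
o=ctrl.get_obs();print(o["clock"],o["joint_pos"].round(1),o["force"].round(1),o["moment"].round(2))
plan(o,[(tw([-.092,0,.137]),toolR(22,147.6+145))])
s=ctrl.snapshot("wrist");t=ctrl.snapshot("scene")
cv2.imwrite("pics/w5.png",np.hstack([s["img"][100:,120:440],cv2.resize(t["img"][160:300,200:340],(320,320))])[:,:,::-1])
E
```

```text
6.0333 [ 33.1   4.7 -52.1  43.9 -23.5  23.8] [-2.3  2.3  4.3] [0.58 1.28 0.01]
[-0.2, -0.1, -0.1, -0.0, -0.0, -2.0] rows 0.3
```

View pics/w5.png

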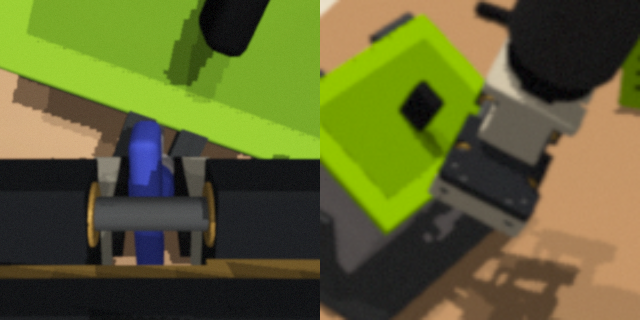

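In both crops the wing is aligned with the pads, so the nut is turned about 2.5 rad. Next I'll plan the bolt swing, still gripping, letting the wings pivot between the pads.

```bash
python3 - <<'E'
from kin import *
from plant import ctrl
o=ctrl.get_obs();p,R0=pose(o);g=RT.T@(p-.019*R0[:,2]-TO);print(g)
v=np.array([g[0]+.092,g[1],g[2]-.02]);r=np.hypot(v[0],v[2])
q=o["joint_pos"]
def goal(th):
    tilt=21-th*20;G=tw([-.092-r*np.sin(th)+v[0],g[1],.02+r*np.cos(th)])
    # turn about tub y only, keep finger yaw
    return G,R.from_rotvec((RT[:,1])*np.radians(th*20)).as_matrix()@R0
for th in(.3,.6,.9):
    G,Rg=goal(th);S=IK(G+.019*Rg[:,2],Rg,[q]);print(th,G.round(3),[s.round(0).tolist() for s in S],Rg[:,2].round(2))
plan(o,[goal(t) for t in(.06,.12,.18,.24,.3,.36,.42,.48,.54,.6,.66,.72,.78,.84,.9)])
E
```

```text
[-0.08998549 -0.00018727  0.13585774]
0.3 [0.529 0.086 0.129] [[37.0, 6.0, -48.0, 27.0, -28.0, 36.0]] [ 0.27 -0.06 -0.96]
0.6 [0.51 0.09 0.1 ] [[37.0, 9.0, -43.0, 15.0, -32.0, 46.0]] [ 0.18 -0.04 -0.98]
0.9 [0.5   0.093 0.067] [[35.0, 14.0, -38.0, 6.0, -35.0, 56.0]] [ 0.07 -0.01 -1.  ]
[-0.7, -0.2, 0.1, 0.0, -1.0, 0.0] rows 0.2
[-1.4, -0.5, 0.3, 1.0, -2.0, 0.0] rows 0.4
[-2.0, -0.7, 0.5, 1.0, -3.0, 0.0] rows 0.5
[-2.7, -1.0, 0.7, 2.0, -5.0, 0.0] rows 0.7
[-3.3, -1.2, 1.0, 2.0, -6.0, 0.0] rows 0.9
[-3.9, -1.4, 1.3, 2.0, -7.0, 0.0] rows 1.0
[-4.5, -1.6, 1.6, 3.0, -8.0, 0.0] rows 1.2
[-5.1, -1.8, 2.0, 3.0, -9.0, 0.0] rows 1.4
[-5.7, -2.0, 2.4, 4.0, -10.0, 0.0] rows 1.6
[-6.2, -2.2, 2.8, 4.0, -11.0, 0.0] rows 1.7
[-6.7, -2.4, 3.3, 4.0, -12.0, 0.0] rows 1.9
[-7.2, -2.6, 3.8, 5.0, -14.0, 0.0] rows 2.1
[-7.7, -2.7, 4.3, 5.0, -15.0, 0.0] rows 2.2
[-8.1, -2.9, 4.9, 6.0, -16.0, 0.0] rows 2.4
[-8.5, -3.0, 5.5, 6.0, -17.0, 0.0] rows 2.5
```

Call:
{"fn": "send_rows", "kwargs": {"plan": [[[-0.7, -0.2, 0.1, 0, -1, 0], [-1.4, -0.5, 0.3, 1, -2, 0], [-2.0, -0.7, 0.5, 1, -3, 0], [-2.7, -1.0, 0.7, 2, -5, 0], [-3.3, -1.2, 1.0, 2, -6, 0], [-3.9, -1.4, 1.3, 2, -7, 0], [-3.9, -1.4, 1.3, 2, -7, 0]]]}}

```text
clock: 6.72
tool_pos: [0.5303, 0.0845, 0.104]
orientation: [174.5, -13.9, 6.1]
force: [18.5, -6.4, -13.0]
opening: 0.0206
gripper_force: 28.1
```

```bash
python3 - <<'E'
from kin import *
from plant import ctrl
o=ctrl.get_obs();p,R0=pose(o);g=RT.T@(p-.019*R0[:,2]-TO);print(g,o["force"].round(1),o["opening"],o["joint_pos"].round(0))
v=np.array([g[0]+.092,g[1],g[2]-.02]);r=np.hypot(v[0],v[2]);t0=np.arctan2(-v[0],v[2]);print(r,t0);r=.116
def goal(th): return tw([-.092-r*np.sin(th),g[1],.02+r*np.cos(th)]),R.from_rotvec((RT[:,1])*np.radians((th-t0)*20)).as_matrix()@R0
plan(o,[goal(t) for t in(.42,.5,.58,.66,.74,.82,.9,.96)])
E
```

```text
[-0.13056357 -0.00072809  0.12660677] [ 18.5  -6.4 -13. ] 0.0205775066808441 [ 37.   7. -47.  25. -29.  37.]
0.11336733147672143 0.3470920646558753
[-0.8, -0.3, 0.3, 0.0, -1.0, -0.0] rows 0.2
[-1.5, -0.6, 0.9, 1.0, -3.0, -0.0] rows 0.4
[-2.2, -0.8, 1.6, 2.0, -4.0, -0.0] rows 0.7
[-2.8, -1.0, 2.3, 2.0, -6.0, -0.0] rows 0.9
[-3.3, -1.2, 3.0, 3.0, -7.0, -0.0] rows 1.1
[-3.8, -1.4, 3.8, 3.0, -9.0, -0.0] rows 1.3
[-4.2, -1.5, 4.7, 4.0, -10.0, -0.0] rows 1.6
[-4.5, -1.7, 5.3, 4.0, -12.0, -0.0] rows 1.7
```

Call:
{"fn": "send_rows", "kwargs": {"plan": [[[-0.8, -0.3, 0.3, 0, -1, 0], [-1.5, -0.6, 0.9, 1, -3, 0], [-2.2, -0.8, 1.6, 2, -4, 0], [-2.8, -1.0, 2.3, 2, -6, 0], [-2.8, -1.0, 2.3, 2, -6, 0]]]}}

```text
clock: 7.13
tool_pos: [0.5086, 0.0895, 0.0744]
orientation: [176.5, -8.0, 5.6]
force: [7.5, -5.8, -1.4]
opening: 0.0171
gripper_force: 33.1
```

```bash
python3 - <<'E'
from kin import *
from plant import ctrl
o=ctrl.get_obs();p,R0=pose(o);G=p-.019*R0[:,2];g=RT.T@(G-TO);print(g,o["force"].round(1),o["opening"],o["joint_pos"].round(0))
v=np.array([g[0]+.092,g[1],g[2]-.02]);r=np.hypot(v[0],v[2]);t0=np.arctan2(-v[0],v[2]);print(r,t0);r=.115
for n in("scene","wrist"):
    s=ctrl.snapshot(n);print(n,[(cen(b).round(0),cv2.contourArea(b)) for b in blobs(s["img"],(105,100,40),(130,255,255),20)],proj(s,G).round(0))
def goal(th): return tw([-.092-r*np.sin(th),g[1],.02+r*np.cos(th)]),R.from_rotvec((RT[:,1])*np.radians((th-t0)*20)).as_matrix()@R0
plan(o,[goal(t) for t in(.7,.76,.82,.88,.94,1.)])
E
```

```text
[-0.16258808 -0.00101818  0.11141601] [ 7.5 -5.8 -1.4] 0.01711124734243342 [ 37.  11. -42.  13. -33.  48.]
0.11549702795631854 0.6575353728293263
scene [] [[293. 266.]]
wrist [(array([271., 274.]), 1601.0)] [[275. 297.]]
[-0.2, -0.1, 0.4, 0.0, -1.0, -0.0] rows 0.1
[-0.5, -0.2, 1.1, 1.0, -2.0, -0.0] rows 0.3
[-0.8, -0.3, 1.7, 1.0, -3.0, -0.0] rows 0.5
[-1.1, -0.4, 2.3, 1.0, -4.0, -0.0] rows 0.6
[-1.3, -0.5, 3.0, 2.0, -5.0, -0.0] rows 0.8
[-1.5, -0.6, 3.7, 2.0, -6.0, -0.0] rows 1.0
```

Call:
{"fn": "send_rows", "kwargs": {"plan": [[[-0.2, -0.1, 0.4, 0, -1, 0], [-0.5, -0.2, 1.1, 1, -2, 0], [-0.8, -0.3, 1.7, 1, -3, 0], [-1.1, -0.4, 2.3, 1, -4, 0], [-1.3, -0.5, 3.0, 2, -5, 0], [-1.3, -0.5, 3.0, 2, -5, 0], [-1.3, -0.5, 3.0, 2, -5, 0]]]}}

```text
clock: 7.82
tool_pos: [0.5009, 0.0916, 0.0441]
orientation: [178.6, -3.2, 5.4]
force: [11.9, -9.1, 6.0]
opening: 0.0156
gripper_force: 62.1
```

Call:
{"fn": "send_rows", "kwargs": {"plan": [[[0, 0, 0, 0, 0, 0], [0, 0, 0, 0, 0, 0], [0, 0, 0, 0, 0, 0], [0, 0, 0, 0, 0, 0], [0, 0, -2, 0, 0, 0], [0, 0, -5, 0, 0, 0], [0, 0, -9, 0, 0, 0], [0, 0, -13, 0, 0, 0]]], "fingers": 0.6}}

```text
clock: 8.48
tool_pos: [0.4901, 0.0943, 0.1735]
orientation: [178.5, -2.9, 5.6]
force: [1.7, 1.4, -0.2]
opening: 0.0523
gripper_force: 0.0
```

```bash
python3 - <<'E'
from kin import *
from plant import ctrl
o=ctrl.get_obs();print(o["joint_pos"].round(0),o["force"].round(1))
S={n:ctrl.snapshot(n) for n in("scene","wrist")}
B={n:[cen(b) for b in blobs(s["img"],(105,100,40),(130,255,255),20)] for n,s in S.items()};print(B)
p=[ (th,[proj(S[n],tw([-.092-.114*np.sin(th),0,.02+.114*np.cos(th)])).round(0).tolist() for n in S]) for th in(.6,.8,.9,1.)];print(*p,sep="\n")
# lid grip targets
h=np.array([.07,0,.09])
def lidg(th):c,s=np.cos(th),np.sin(th);return tw(h+[-.078*c+.042*s,0,.078*s*1+.042*c])
q=o["joint_pos"]
for th,t in((0,20),(0,15),(.5,12),(1,5),(1.4,0)):
    Rg=toolR(t,270);G=lidg(th);S_=IK(G+.019*Rg[:,2],Rg,[q]);print(th,t,G.round(3),[s.round(0).tolist() for s in S_])
plan(o,[(lidg(0)+[-.03,0.007,.06],toolR(18,270)),(lidg(0),toolR(18,270))])
E
```

```text
[ 36.   5. -29.   3. -55.  58.] [ 1.7  1.4 -0.2]
{'scene': [array([293.0015015 , 285.23048048]), array([493.29591837,  96.22108844])], 'wrist': [array([274.06270136, 206.57273854])]}
(0.6, [[[291.0, 264.0]], [[281.0, 209.0]]])
(0.8, [[[294.0, 273.0]], [[276.0, 213.0]]])
(0.9, [[[294.0, 278.0]], [[274.0, 213.0]]])
(1.0, [[[295.0, 282.0]], [[273.0, 211.0]]])
0 20 [0.626 0.061 0.188] [[30.0, 9.0, -35.0, 26.0, -33.0, 26.0]]
0 15 [0.626 0.061 0.188] [[29.0, 11.0, -28.0, 16.0, -41.0, 36.0]]
0.5 12 [0.635 0.059 0.231] [[27.0, 11.0, -19.0, 10.0, -51.0, 43.0]]
1 5 [0.663 0.052 0.264] [[23.0, 16.0, -4.0, 3.0, -65.0, 52.0]]
1.4 0 [0.695 0.044 0.278] [[20.0, 22.0, 6.0, 0.0, -75.0, 56.0]]
[11.1, 3.9, -5.0, -2.0, 15.0, 20.0] rows 3.4
[13.7, 4.8, 1.1, -2.0, 15.0, 20.0] rows 3.5
```

The bolt reads about 0.95–1.0 rad, consistent in both views. Now the lid handle.

Call:
{"fn": "send_rows", "kwargs": {"plan": [[[0, 0, -5, 0, 4, 5], [3, 1, -5, 0, 8, 10], [6, 2, -5, -1, 12, 15], [9, 3, -5, -2, 15, 20], [11.1, 3.9, -5, -2, 15, 20], [11.1, 3.9, -5, -2, 15, 20], [11.1, 3.9, -5, -2, 15, 20]]]}}

```text
clock: 9.17
tool_pos: [0.6027, 0.0676, 0.2287]
orientation: [-179.7, -18.3, -14.5]
force: [-0.1, -0.1, 0.0]
opening: 0.0528
gripper_force: 0.0
```

```bash
cat >> kin.py <<'E'
HL=np.array([.07,0,.09])
def lidg(th):c,s=np.cos(th),np.sin(th);return tw(HL+[-.078*c+.042*s,0,.078*s+.042*c])
E
python3 - <<'E'
from kin import *
from plant import ctrl
o=ctrl.get_obs();print(o["clock"],o["joint_pos"].round(0))
s=ctrl.snapshot("wrist");im=s["img"]
m=(im.max(2)<45).astype(np.uint8);P=proj(s,[tw([x,y,.146]) for x in(-.023,.007) for y in(-.007,.007)]).round(0);print(P)
x0,y0=np.maximum(P.min(0).astype(int)-35,0);x1,y1=P.max(0).astype(int)+35
n,l,st,c=cv2.connectedComponentsWithStats(m[y0:y1,x0:x1]);print(x0,y0,[(a.tolist(),b.round(0)) for a,b in zip(st[1:],c[1:]) if a[4]>40])
cv2.imwrite("pics/w6.png",im[:,:,::-1])
plan(o,[(lidg(0),toolR(18,270))])
E
```

```text
9.1667 [ 33.   4. -30.  19. -44.  31.]
[[287. 261.]
 [263. 261.]
 [288. 214.]
 [262. 215.]]
227 179 [([33, 6, 26, 73, 1656], array([46., 43.])), ([55, 101, 20, 16, 285], array([ 65., 109.])), ([20, 103, 19, 14, 257], array([ 29., 110.]))]
[1.0, 0.0, 6.5, -0.0, -0.0, -0.0] rows 1.6
```

View pics/w6.png

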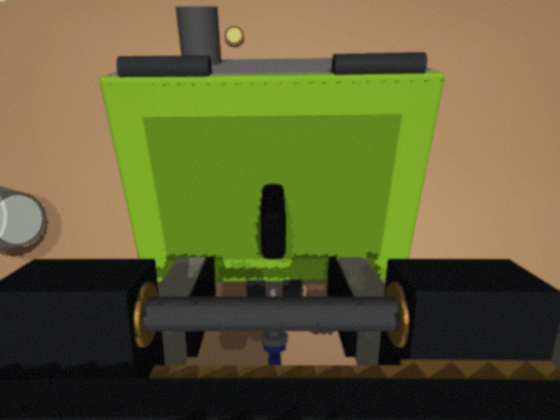

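The blade handle is at column 273, rows 185–258, centred between the fingers and matching the prediction. I'll descend and grip it.

Call:
{"fn": "send_rows", "kwargs": {"plan": [[[0.3, 0, 2, 0, 0, 0], [0.6, 0, 4, 0, 0, 0], [1, 0, 6, 0, 0, 0], [1, 0, 6.4, 0, 0, 0], [1, 0, 6.4, 0, 0, 0]]]}}

```text
clock: 9.63
tool_pos: [0.6302, 0.0604, 0.1704]
orientation: [-179.8, -18.2, -14.4]
force: [-0.6, 0.0, 0.4]
opening: 0.0524
gripper_force: 0.0
```

Call:
{"fn": "send_rows", "kwargs": {"plan": [[[0, 0, 0, 0, 0, 0], [0, 0, 0, 0, 0, 0], [0, 0, 0, 0, 0, 0], [0, 0, 0, 0, 0, 0], [0, 0, 0, 0, 0, 0], [0, 0, 0, 0, 0, 0]]], "fingers": 0}}

```text
clock: 10.13
tool_pos: [0.6314, 0.061, 0.1725]
orientation: [-179.6, -18.4, -14.5]
force: [-0.0, 0.1, -0.7]
opening: 0.018
gripper_force: 0.0
```

```bash
python3 - <<'E'
from kin import *
from plant import ctrl
o=ctrl.get_obs();p,R0=pose(o);g=RT.T@(p-.019*R0[:,2]-TO);print(o["clock"],o["force"],o["opening"],g)
q=o["joint_pos"];d=g-HL;r=np.hypot(d[0],d[2]);a=np.arctan2(d[2],-d[0]);print(r,a)
for i,th in enumerate((.08,.16,.24,.32,.4,.48,.56,.64,.72,.8,.88,.96,1.04,1.12,1.2,1.28,1.36,1.44)):
    G=tw(HL+[-r*np.cos(a+th),g[1],r*np.sin(a+th)]);Rg=toolR(18-13.5*th,270)
    S=IK(G+.019*Rg[:,2],Rg,[q]);q=S[0] if S else print("NO",th) or q
    plan(o,[(G,Rg)])
E
```

```text
10.1333 [-0.00945965  0.08412426 -0.69071799] 0.018009305914911913 [-0.00753429  0.00079839  0.13426723]
0.08928131487470144 0.5187757647008912
[0.2, 0.0, -0.7, -0.0, -1.0, -0.0] rows 0.2
[0.5, -0.0, -1.3, -0.0, -3.0, -0.0] rows 0.4
[0.8, -0.0, -1.9, -0.0, -4.0, -0.0] rows 0.5
[1.1, -0.0, -2.5, -0.0, -5.0, -0.0] rows 0.7
[1.6, -0.0, -3.1, -0.0, -6.0, -0.0] rows 0.8
[2.0, -0.0, -3.6, -0.0, -7.0, -0.0] rows 1.0
[2.5, -0.0, -4.1, -0.0, -8.0, -0.0] rows 1.2
[3.0, -0.0, -4.5, -0.0, -9.0, -0.0] rows 1.3
[3.6, -0.0, -4.9, -0.0, -10.0, -0.0] rows 1.5
[4.2, -0.0, -5.3, -0.0, -11.0, -0.0] rows 1.6
[4.8, -0.0, -5.6, -0.0, -12.0, -0.0] rows 1.8
[5.5, -0.1, -5.8, -0.0, -13.0, -0.0] rows 1.9
[6.1, -0.1, -6.0, -0.0, -14.0, -0.0] rows 2.1
[6.8, -0.1, -6.1, -0.0, -16.0, -0.0] rows 2.2
[7.5, -0.1, -6.2, -0.0, -17.0, -0.0] rows 2.3
[8.1, -0.1, -6.2, -0.0, -18.0, -0.0] rows 2.5
[8.8, -0.1, -6.2, -0.0, -19.0, -0.0] rows 2.6
[9.5, -0.1, -6.1, -0.0, -20.0, -0.0] rows 2.8
```

Call:
{"fn": "send_rows", "kwargs": {"plan": [[[0, 0, 0, 0, 0, 0], [0, 0, 0, 0, 0, 0], [0, 0, 0, 0, 0, 0], [0.2, 0, -0.7, 0, -1, 0], [0.5, 0, -1.3, 0, -3, 0], [0.8, 0, -1.9, 0, -4, 0], [1.1, 0, -2.5, 0, -5, 0], [1.6, 0, -3.1, 0, -6, 0]]]}}

```text
clock: 10.8
tool_pos: [0.6331, 0.0589, 0.2027]
orientation: [-179.8, -11.9, -14.4]
force: [-3.8, 1.6, -11.8]
opening: 0.0139
gripper_force: 30.0
```

```bash
python3 - <<'E'
from kin import *
from plant import ctrl
o=ctrl.get_obs();p,R0=pose(o);g=RT.T@(p-.019*R0[:,2]-TO);print(o["force"].round(1),o["opening"],o["gripper_force"],g)
d=g-HL;r=np.hypot(d[0],d[2]);print(r,np.arctan2(d[2],-d[0])-.494)
r=.0885;a=.494
plan(o,[(tw(HL+[-r*np.cos(a+th),g[1],r*np.sin(a+th)]),toolR(18-13.5*th,270)) for th in np.arange(.5,1.5,.08)])
E
```

```text
[ -3.8   1.6 -11.8] 0.013949425516493318 29.995501041412354 [ 0.01160005 -0.00078631  0.15880511]
0.09024797696426537 0.373014747489969
[0.8, -0.0, -0.8, -0.0, -1.0, -0.0] rows 0.3
[1.2, -0.0, -1.4, -0.0, -2.0, -0.0] rows 0.4
[1.7, -0.0, -1.9, -0.0, -3.0, -0.0] rows 0.6
[2.2, -0.0, -2.3, -0.0, -4.0, -0.0] rows 0.8
[2.7, -0.0, -2.7, -0.0, -5.0, -0.0] rows 0.9
[3.3, -0.0, -3.1, -0.0, -6.0, -0.0] rows 1.1
[3.9, -0.0, -3.4, -0.0, -7.0, -0.0] rows 1.2
[4.5, -0.0, -3.7, -0.0, -8.0, -0.0] rows 1.4
[5.2, -0.0, -3.9, -0.0, -9.0, -0.0] rows 1.5
[5.8, -0.0, -4.0, -0.0, -10.0, -0.0] rows 1.7
[6.5, -0.0, -4.1, -0.0, -11.0, -0.0] rows 1.8
[7.2, -0.1, -4.2, -0.0, -12.0, -0.0] rows 2.0
[7.8, -0.1, -4.2, -0.0, -14.0, -0.0] rows 2.1
```

Lid is moving (about 0.37 rad, 12 N). I'll continue the arc.

Call:
{"fn": "send_rows", "kwargs": {"plan": [[[0.4, 0, -0.5, 0, -1, 0], [0.8, 0, -0.9, 0, -1, 0], [1.2, 0, -1.4, 0, -2, 0], [1.7, 0, -1.9, 0, -3, 0], [2.2, 0, -2.3, 0, -4, 0], [2.7, 0, -2.7, 0, -5, 0], [3.3, 0, -3.1, 0, -6, 0], [3.3, 0, -3.1, 0, -6, 0]]]}}

```text
clock: 11.47
tool_pos: [0.6586, 0.0526, 0.2407]
orientation: [-179.8, -5.8, -14.4]
force: [-7.9, 2.7, -3.4]
opening: 0.0139
gripper_force: 30.0
```

```bash
python3 - <<'E'
from kin import *
from plant import ctrl
o=ctrl.get_obs();p,R0=pose(o);g=RT.T@(p-.019*R0[:,2]-TO);print(o["force"].round(1),o["opening"],o["gripper_force"],g)
d=g-HL;r=np.hypot(d[0],d[2]);print(r,np.arctan2(d[2],-d[0])-.494)
r=.0885;a=.494
plan(o,[(tw(HL+[-r*np.cos(a+th),g[1],r*np.sin(a+th)]),toolR(18-13.5*th,270)) for th in np.arange(.96,1.55,.08)])
E
```

```text
[-7.9  2.7 -3.4] 0.013897256006542982 29.99951809644699 [ 0.05518478 -0.00071273  0.17781989]
0.08906078620527179 0.9096699152349139
[0.4, 0.0, -0.2, -0.0, -1.0, -0.0] rows 0.1
[1.0, -0.0, -0.5, -0.0, -2.0, -0.0] rows 0.3
[1.6, -0.0, -0.8, -0.0, -3.0, -0.0] rows 0.4
[2.2, -0.0, -1.1, -0.0, -4.0, -0.0] rows 0.6
[2.9, -0.0, -1.2, -0.0, -5.0, -0.0] rows 0.7
[3.5, -0.0, -1.4, -0.0, -6.0, -0.0] rows 0.9
[4.2, -0.0, -1.4, -0.0, -7.0, -0.0] rows 1.1
[4.9, -0.0, -1.5, -0.0, -8.0, -0.0] rows 1.2
```

Call:
{"fn": "send_rows", "kwargs": {"plan": [[[0.4, 0, -0.2, 0, -1, 0], [1, 0, -0.5, 0, -2, 0], [1.6, 0, -0.8, 0, -3, 0], [2.2, 0, -1.1, 0, -4, 0], [2.9, 0, -1.2, 0, -5, 0], [3.5, 0, -1.4, 0, -6, 0], [4.2, 0, -1.4, 0, -7, 0], [4.9, 0, -1.5, 0, -8, 0]]]}}

```text
clock: 12.13
tool_pos: [0.7034, 0.0416, 0.261]
orientation: [-179.8, 2.2, -14.3]
force: [-8.7, 2.5, -10.7]
opening: 0.0139
gripper_force: 30.0
```

Call:
{"fn": "send_rows", "kwargs": {"plan": [[[0, 0, 0, 0, 0, 0], [0, 0, 0, 0, 0, 0], [0, 0, 0, 0, 0, 0], [0, 0, 0, 0, 0, 0]]], "fingers": 0.5}}

```text
clock: 12.47
tool_pos: [0.7071, 0.041, 0.265]
orientation: [-179.6, 1.5, -14.3]
force: [-0.1, 0.5, 0.5]
opening: 0.0348
gripper_force: 0.0
```

```bash
python3 - <<'E'
from kin import *
from plant import ctrl
o=ctrl.get_obs();p,R0=pose(o);g=RT.T@(p-.019*R0[:,2]-TO);print(o["force"].round(1),o["opening"],g,o["joint_pos"].round(0))
d=g-HL;print(np.hypot(d[0],d[2]),np.arctan2(d[2],-d[0])-.494)
s=ctrl.snapshot("scene")
for th in(1.3,1.4,1.5):
    c,k=np.cos(th),np.sin(th);print(th,proj(s,[tw(HL+[-.144*c+.01*k,y,.144*k+.01*c]) for y in(.097,-.097)]).round(0).tolist())
for b in blobs(s["img"],(33,120,60),(50,255,255),300)[:3]:
    h=cv2.convexHull(b);print(cv2.contourArea(b),cv2.approxPolyDP(h,.04*cv2.arcLength(h,True),True)[:,0].tolist())
E
```

```text
[-0.1  0.5  0.5] 0.03475252340023176 [ 0.11264212 -0.00028286  0.17287052] [ 18.  24.  11.  -1. -78.  58.]
0.0931980333272818 1.5520265313694714
1.3 [[210.0, 181.0], [279.0, 138.0]]
1.4 [[205.0, 174.0], [274.0, 132.0]]
1.5 [[200.0, 168.0], [269.0, 127.0]]
4007.0 [[514, 97], [545, 104], [551, 208], [493, 193]]
2394.0 [[341, 149], [407, 167], [397, 217], [331, 204]]
1699.0 [[219, 370], [283, 373], [282, 416], [214, 414]]
```

The lid is now near 1.5 rad. The usable tool tilt is only about 22°, so opening the lid further gives the palm more room. I'll re-grip the handle and continue to about 1.8.

```bash
python3 - <<'E'
from kin import *
from plant import ctrl
o=ctrl.get_obs();p,R0=pose(o);g=RT.T@(p-.019*R0[:,2]-TO)
d=g-HL;r=np.hypot(d[0],d[2]);b=np.arctan2(d[2],-d[0]);q=o["joint_pos"]
for e in(.1,.2,.3,.35):
    G=tw(HL+[-r*np.cos(b+e),g[1],r*np.sin(b+e)]);Rg=R.from_rotvec(RT[:,1]*np.radians(35*e)).as_matrix()@R0
    S=IK(G+.019*Rg[:,2],Rg,[q]);print(S[0].round(0) if S else "NO");plan(o,[(G,Rg)])
E
```

```text
[ 17.  26.  16.  -3. -83.  59.]
[0.8, -0.0, -0.0, -0.0, -3.0, 0.0] rows 0.5
[ 16.  30.  21.  -5. -89.  60.]
[1.6, -0.0, 0.0, -0.0, -7.0, 0.0] rows 1.0
[ 15.  33.  26.  -6. -94.  61.]
[2.4, -0.0, 0.2, -0.0, -10.0, 0.0] rows 1.5
[ 14.  34.  29.  -7. -97.  61.]
[2.8, -0.0, 0.3, -0.0, -12.0, 0.0] rows 1.7
```

Call:
{"fn": "send_rows", "kwargs": {"plan": [[[0, 0, 0, 0, 0, 0], [0, 0, 0, 0, 0, 0], [0, 0, 0, 0, 0, 0], [0, 0, 0, 0, 0, 0], [0, 0, 0, 0, 0, 0]]], "fingers": 0}}

```text
clock: 12.93
tool_pos: [0.7068, 0.041, 0.2642]
orientation: [-179.7, 1.6, -14.3]
force: [-0.1, 0.3, -0.7]
opening: 0.0162
gripper_force: 0.0
```

Call:
{"fn": "send_rows", "kwargs": {"plan": [[[0.4, 0, 0, 0, -2, 0], [0.8, 0, 0, 0, -3, 0], [1.2, 0, 0, 0, -5, 0], [1.6, 0, 0, 0, -7, 0], [2.0, 0, 0.1, 0, -9, 0], [2.4, 0, 0.2, 0, -10, 0], [2.8, 0, 0.3, 0, -12, 0], [2.8, 0, 0.3, 0, -12, 0]]]}}

```text
clock: 13.6
tool_pos: [0.734, 0.0341, 0.2606]
orientation: [-179.7, 13.8, -14.2]
force: [-3.0, 1.9, 6.7]
opening: 0.0136
gripper_force: 30.0
```

Call:
{"fn": "send_rows", "kwargs": {"plan": [[[0, 0, 0, 0, 0, 0], [0, 0, 0, 0, 0, 0], [0, 0, 0, 0, 0, 0], [0, 0, 0, 0, 0, 0], [0, 0, -3, 0, 0, 0], [0, 0, -7, 0, 0, 0], [0, 0, -11, 0, 0, 0], [0, 0, -15, 0, 0, 0]]], "fingers": 0.5}}

```text
clock: 14.27
tool_pos: [0.7674, 0.0241, 0.4086]
orientation: [-179.7, 13.6, -14.3]
force: [1.4, 0.7, 1.1]
opening: 0.0435
gripper_force: 0.0
```

```bash
python3 - <<'E'
from kin import *
from plant import ctrl
o=ctrl.get_obs();print(o["joint_pos"].round(0),o["force"].round(1))
P=np.array([.4905,.3338,.037]);az=21.8+180-90   # long axis 21.8
y=np.array([np.cos(np.radians(-68.2)),np.sin(np.radians(-68.2)),0]);Rg=Rzy([0,0,-1],y)
S=IK(P+[0,0,.01]+.019*Rg[:,2],Rg,[o["joint_pos"]]+list(seeds(4)));print([s.round(0).tolist() for s in S])
p,R0=pose(o);mid=np.array([.60,.25,.43]);plan(o,[(mid+[0,0,.019],Rg),(P+[0,0,.16],Rg)])
t=ctrl.snapshot("top")
for b in blobs(t["img"],(33,120,60),(50,255,255),200)[:4]:print(cv2.contourArea(b),cv2.minAreaRect(b)[0])
E
```

```text
[  13.   39.   56.   -7. -119.   60.] [1.4 0.7 1.1]
[[53.0, 24.0, -23.0, -0.0, -43.0, 59.0]]
[-21.7, -17.8, 3.1, -5.0, 13.0, -36.0] rows 6.8
[-28.1, -23.0, 30.6, -5.0, 13.0, -36.0] rows 11.4
1499.5 (31.0, 402.5)
1478.5 (521.0, 405.0)
1187.5 (417.75238037109375, 261.8487548828125)
1011.5 (247.0555419921875, 140.27455139160156)
```

Call:
{"fn": "send_rows", "kwargs": {"plan": [[[0, 0, -3, 0, 0, 0], [-2, -3, -3, 0, 2, -6], [-5, -6, -2, -1, 4, -12], [-9, -9, -1, -2, 6, -18], [-13, -12, 1, -3, 8, -24], [-17, -15, 2, -4, 11, -30], [-21, -17.8, 3, -5, 13, -36], [-21.7, -17.8, 3, -5, 13, -36]]], "fingers": 1}}

```text
clock: 14.98
tool_pos: [0.6015, 0.2488, 0.4297]
orientation: [179.6, -0.0, 22.4]
force: [1.0, 0.9, 2.4]
opening: 0.0867
gripper_force: 0.0
```

```bash
python3 - <<'E'
from kin import *
from plant import ctrl
o=ctrl.get_obs();print(o["joint_pos"].round(0))
P=np.array([.4905,.3338,.037]);y=np.array([np.cos(np.radians(-68.2)),np.sin(np.radians(-68.2)),0]);Rg=Rzy([0,0,-1],y)
plan(o,[(P+[0,0,.16],Rg)])
E
```

```text
[ 40.  15.  19.   0. -93.  73.]
[-7.0, -12.2, 25.1, 0.0, -0.0, 1.0] rows 6.9
```

Call:
{"fn": "send_rows", "kwargs": {"plan": [[[-1, -2, 3, 0, 0, 0], [-2, -3.5, 6.5, 0, 0, 0], [-3, -5.5, 10, 0, 0, 0], [-4, -7, 13.5, 0, 0, 0], [-5, -9, 17, 0, 0, 1], [-6, -10.5, 20.5, 0, 0, 1], [-7, -12.2, 24, 0, 0, 1], [-7, -12.2, 25.1, 0, 0, 1]]]}}

```text
clock: 15.65
tool_pos: [0.489, 0.3324, 0.1725]
orientation: [179.6, 0.5, 21.0]
force: [-0.6, -1.6, -0.7]
opening: 0.0881
gripper_force: 0.0
```

```bash
python3 - <<'E'
from kin import *
from plant import ctrl
o=ctrl.get_obs();print(o["joint_pos"].round(0))
s=ctrl.snapshot("wrist");im=s["img"]
for lo,hi in(((5,60,15),(16,255,130)),((33,120,60),(50,255,255))):
    for b in blobs(im,lo,hi,800)[:3]:print(cv2.contourArea(b),cen(b).round(1),[np.round(v,1) for v in cv2.minAreaRect(b)])
P=np.array([.4905,.3338,.037]);a=np.radians(21.8);u=np.array([np.cos(a),np.sin(a),0])
print(proj(s,[P,P+.0435*u,P-.0435*u]).round(0).tolist())
cv2.imwrite("pics/w7.png",im[:,:,::-1])
y=np.array([np.cos(np.radians(-68.2)),np.sin(np.radians(-68.2)),0]);Rg=Rzy([0,0,-1],y);plan(o,[(P+[0,0,.01],Rg)])
E
```

```text
[ 53.  15. -14.   0. -61.  58.]
17530.5 [140.7 214.4] [array([188.8, 214.3]), array([377. , 166.7]), np.float64(0.4)]
5404.0 [269.3 197.4] [array([269. , 197.5]), array([101.,  66.]), np.float64(90.0)]
2206.0 [533.  111.7] [array([526. , 100.5]), array([ 66., 163.]), np.float64(0.0)]
12455.5 [269.2 190.1] [array([269.3, 191.3]), array([128.4, 103.2]), np.float64(89.2)]
[[270.0, 202.0], [269.0, 148.0], [271.0, 251.0]]
[0.3, -0.2, 14.4, 0.0, 1.0, -1.0] rows 3.5
```

View pics/w7.png

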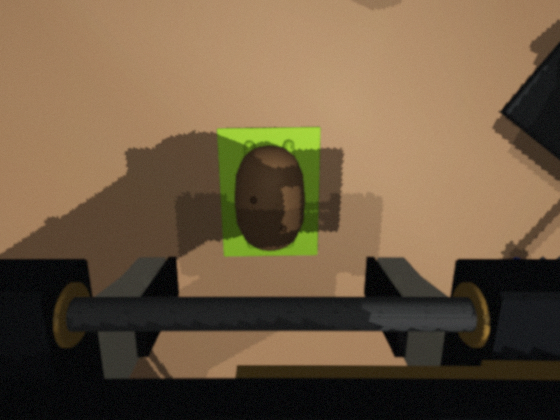

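The potato is at (269,197), centred between the fingers, with its axis aligned with tool x. I'll descend, grip and lift.

Call:
{"fn": "send_rows", "kwargs": {"plan": [[[0.3, -0.2, 3, 0, 1, -1], [0.3, -0.2, 6, 0, 1, -1], [0.3, -0.2, 9, 0, 1, -1], [0.3, -0.2, 12, 0, 1, -1], [0.3, -0.2, 13.5, 0, 1, -1], [0.3, -0.2, 14.4, 0, 1, -1], [0.3, -0.2, 14.4, 0, 1, -1]]]}}

```text
clock: 16.28
tool_pos: [0.4956, 0.3344, 0.0326]
orientation: [179.6, -0.7, 21.9]
force: [-0.1, 1.2, 0.3]
opening: 0.0876
gripper_force: 0.0
```

Call:
{"fn": "send_rows", "kwargs": {"plan": [[[0, 0, 0, 0, 0, 0], [0, 0, 0, 0, 0, 0], [0, 0, 0, 0, 0, 0], [0, 0, 0, 0, 0, 0], [0, 0, 0, 0, 0, 0], [0, 0, 0, 0, 0, 0], [0, 0, 0, 0, 0, 0]]], "fingers": 0}}

```text
clock: 16.87
tool_pos: [0.4958, 0.3355, 0.0343]
orientation: [179.7, -0.9, 21.9]
force: [-0.1, 0.6, 3.9]
opening: 0.0569
gripper_force: 30.0
```

Call:
{"fn": "send_rows", "kwargs": {"plan": [[[0, 0, -1, 0, 0, 0], [0, 0, -2, 0, 0, 0], [0, 0, -4, 0, 0, 0], [0, 0, -7, 0, 0, 0], [0, 0, -10, 0, 0, 0], [0, 0, -14, 0, 0, 0], [0, 0, -18, 0, 0, 0], [0, 0, -22, 0, 0, 0]]]}}

```text
clock: 17.53
tool_pos: [0.4914, 0.3345, 0.2564]
orientation: [179.7, -0.8, 21.9]
force: [0.7, 2.0, -1.6]
opening: 0.0565
gripper_force: 30.0
```

```bash
python3 - <<'E'
from kin import *
from plant import ctrl
o=ctrl.get_obs();print(o["joint_pos"].round(0),o["force"].round(1),o["opening"])
q=o["joint_pos"]
for n,g,t in(("A",[-.03,0,.27],22),("B",[-.025,0,.16],22),("C",[-.02,0,.10],22),("D",[-.018,0,.055],22),("D24",[-.018,0,.055],25)):
    Rg=toolR(t,270);G=tw(g);S=IK(G+.019*Rg[:,2],Rg,[q]+list(seeds(3)));print(n,G.round(3),[s.round(0).tolist() for s in S])
    if S:q=S[0]
plan(o,[(tw([-.03,0,.27]),toolR(22,270))])
E
```

```text
[ 54.  12.  -8.   1. -70.  58.] [ 0.7  2.  -1.6] 0.056467082694782206
A [0.541 0.083 0.297] [[40.0, -5.0, -35.0, 24.0, -49.0, 22.0]]
B [0.598 0.068 0.204] [[33.0, 5.0, -40.0, 30.0, -33.0, 20.0]]
C [0.631 0.06  0.155] [[28.0, 11.0, -42.0, 37.0, -25.0, 16.0]]
D [0.655 0.054 0.117] [[24.0, 15.0, -44.0, 47.0, -18.0, 9.0]]
D24 [0.655 0.054 0.117] [[16.0, 14.0, -50.0, 75.0, -13.0, -12.0]]
[-4.2, 25.6, -2.2, -7.0, 20.0, 36.0] rows 6.2
```

Call:
{"fn": "send_rows", "kwargs": {"plan": [[[-0.5, 3.5, -1, -1, 2, 4], [-1, 7, -2, -2, 5, 9], [-2, 10.5, -2.2, -3, 8, 14], [-2.5, 14, -2.2, -4, 11, 19], [-3, 17.5, -2.2, -5, 14, 24], [-3.6, 21, -2.2, -6, 17, 30], [-4.2, 24, -2.2, -7, 20, 36], [-4.2, 25.6, -2.2, -7, 20, 36]]]}}

```text
clock: 18.2
tool_pos: [0.5455, 0.0778, 0.2759]
orientation: [179.9, -21.8, -15.1]
force: [-1.1, -0.1, -2.2]
opening: 0.0567
gripper_force: 30.0
```

```bash
python3 - <<'E'
from kin import *
from plant import ctrl
o=ctrl.get_obs();print(o["joint_pos"].round(0),o["force"].round(1),o["opening"])
plan(o,[(tw(g),toolR(22,270)) for g in([-.025,0,.2],[-.02,0,.15],[-.013,0,.1],[-.008,0,.055])])
q=o["joint_pos"];Rg=toolR(22,270);print(IK(tw([-.008,0,.055])+.019*Rg[:,2],Rg,[q]))
E
```

```text
[ 40.  -5. -36.  24. -49.  21.] [-1.1 -0.1 -2.2] 0.05669273535331246
[1.7, -0.5, 6.6, 1.0, 0.0, -1.0] rows 1.6
[2.9, -0.5, 11.5, 1.0, 0.0, -1.0] rows 2.8
[4.3, -0.6, 16.3, 1.0, 0.0, -1.0] rows 4.0
[5.5, -0.6, 20.7, 1.0, 0.0, -1.0] rows 5.1
[array([ 23.94006219,  15.7541867 , -42.16839491,  43.5880575 ,
       -19.5379389 ,  12.19568085])]
```

Call:
{"fn": "send_rows", "kwargs": {"plan": [[[0.8, -0.4, 3.3, 1, 0, -1], [1.7, -0.5, 6.6, 1, 0, -1], [2.3, -0.5, 9, 1, 0, -1], [2.9, -0.5, 11.5, 1, 0, -1], [3.6, -0.6, 14, 1, 0, -1], [4, -0.6, 15, 1, 0, -1], [4, -0.6, 15, 1, 0, -1]]]}}

```text
clock: 18.78
tool_pos: [0.6391, 0.0627, 0.1498]
orientation: [-179.8, -21.5, -13.4]
force: [-0.2, 0.4, -1.6]
opening: 0.0565
gripper_force: 30.0
```

```bash
python3 - <<'E'
from kin import *
from plant import ctrl
o=ctrl.get_obs();p,R0=pose(o);print(o["joint_pos"].round(0),o["force"].round(1),o["opening"],RT.T@(p-.019*R0[:,2]-TO))
plan(o,[(tw(g),toolR(22,270)) for g in([-.01,0,.07],[-.008,0,.055])])
s=ctrl.snapshot("scene")
for th in(1.5,1.7,1.8,1.9):
    c,k=np.cos(th),np.sin(th);print(th,proj(s,[tw(HL+[-.144*c+.01*k,y,.144*k+.01*c]) for y in(.097,-.097)]).round(0).tolist())
for b in blobs(s["img"],(33,100,40),(50,255,255),300)[:4]:
    h=cv2.convexHull(b);print(cv2.contourArea(b),cv2.approxPolyDP(h,.04*cv2.arcLength(h,True),True)[:,0].tolist())
E
```

```text
[ 29.  10. -39.  32. -27.  21.] [-0.2  0.4 -1.6] 0.056461049413430206 [-0.01374666  0.00426328  0.11127546]
[1.0, 0.5, 4.0, -0.0, 0.0, 1.0] rows 1.0
[1.4, 0.5, 5.5, -0.0, 0.0, 1.0] rows 1.4
1.5 [[200.0, 168.0], [269.0, 127.0]]
1.7 [[189.0, 157.0], [259.0, 117.0]]
1.8 [[183.0, 152.0], [254.0, 114.0]]
1.9 [[177.0, 148.0], [248.0, 110.0]]
5856.5 [[522, 98], [559, 107], [559, 210], [493, 193]]
2951.5 [[219, 370], [283, 373], [282, 416], [214, 414]]
2769.0 [[255, 117], [233, 172], [178, 207], [186, 154]]
775.5 [[336, 167], [369, 211], [331, 204]]
```

Lid corners at (186,154) and (255,117) put the lid at about 1.77 rad, well open. I'll lower the potato.

Call:
{"fn": "send_rows", "kwargs": {"plan": [[[0.2, 0.2, 1, 0, 0, 0], [0.5, 0.4, 2, 0, 0, 1], [0.8, 0.5, 3, 0, 0, 1], [1, 0.5, 4, 0, 0, 1], [1.2, 0.5, 4.7, 0, 0, 1], [1.4, 0.5, 5.3, 0, 0, 1], [1.4, 0.5, 5.3, 0, 0, 1]]]}}

```text
clock: 19.42
tool_pos: [0.6702, 0.0518, 0.1073]
orientation: [-179.2, -21.7, -14.5]
force: [0.0, 0.4, -2.4]
opening: 0.0564
gripper_force: 30.0
```

```bash
python3 - <<'E'
from kin import *
from plant import ctrl
o=ctrl.get_obs();p,R0=pose(o);print(o["joint_pos"].round(0),o["force"].round(1),o["opening"],RT.T@(p-.019*R0[:,2]-TO))
E
```

```text
[ 24.  16. -41.  40. -20.  15.] [ 0.   0.4 -2.4] 0.05637712229622859 [-0.00666714  0.00118802  0.05805529]
```

Call:
{"fn": "send_rows", "kwargs": {"plan": [[[0, 0, 0.2, 0, 0, 0], [0, 0, 0.4, 0, 0, 0], [0, 0, 0.5, 0, 0, 0], [0, 0, 0.5, 0, 0, 0]]]}}

```text
clock: 19.75
tool_pos: [0.6717, 0.0516, 0.1031]
orientation: [-179.2, -21.7, -14.5]
force: [-0.1, 0.3, -0.8]
opening: 0.0567
gripper_force: 30.0
```

Call:
{"fn": "send_rows", "kwargs": {"plan": [[[0, 0, 0, 0, 0, 0], [0, 0, 0, 0, 0, 0], [0, 0, 0, 0, 0, 0], [0, 0, 0, 0, 0, 0], [0, 0, 0, 0, 0, 0], [0, 0, 0, 0, 0, 0]]], "fingers": 0.95}}

```text
clock: 20.25
tool_pos: [0.6718, 0.0517, 0.1032]
orientation: [-179.2, -21.7, -14.5]
force: [-0.3, -0.7, -0.6]
opening: 0.0829
gripper_force: 0.0
```

Call:
{"fn": "send_rows", "kwargs": {"plan": [[[-0.2, 0, -1.5, 0, 0, 0], [-0.4, 0, -3, 0, 0, 0], [-0.9, 0, -6, 0, 0, 0], [-1.3, 0, -9, 0, 0, 0], [-1.8, 0, -12, 0, 0, 0], [-2.3, 0, -16, 0, 0, 0], [-2.8, 0, -20, 0, 0, 0], [-3.3, 0, -23, 0, 0, 0]]]}}

```text
clock: 20.92
tool_pos: [0.5582, 0.0778, 0.3079]
orientation: [-179.0, -21.8, -14.5]
force: [0.6, 1.2, 0.6]
opening: 0.0834
gripper_force: 0.0
```

```bash
python3 - <<'E'
from kin import *
from plant import ctrl
o=ctrl.get_obs();print(o["clock"],o["tool_pos"],o["force"].round(1),o["opening"])
S={n:ctrl.snapshot(n) for n in("top","wrist","scene")}
for n,s in S.items():
    print(n,proj(s,[tw([x,y,.034]) for x,y in((0,0),(-.065,.09),(-.065,-.09),(.065,-.09),(.065,.09))]).round(0).tolist())
    for b in blobs(s["img"],(4,60,15),(18,255,150),120)[:6]:print("  br",cv2.contourArea(b),cen(b).round(0))
    for b in blobs(s["img"],(105,100,40),(130,255,255),20):print("  blue",cen(b).round(0),cv2.contourArea(b))
E
```

```text
20.9167 [0.55821146 0.07779916 0.30785003] [0.6 1.2 0.6] 0.08343821049602751
top [[253.0, 161.0], [210.0, 177.0], [285.0, 196.0], [298.0, 144.0], [219.0, 124.0]]
  br 50939.0 [132. 255.]
  br 17239.0 [474. 195.]
  br 3202.5 [421. 264.]
  br 854.5 [417. 172.]
  br 732.0 [253. 171.]
  br 629.0 [272. 413.]
wrist [[277.0, 145.0], [198.0, 202.0], [357.0, 201.0], [368.0, 79.0], [186.0, 81.0]]
  br 7003.5 [288. 349.]
  br 3389.0 [282. 164.]
  br 2443.5 [226. 270.]
  br 931.5 [308. 284.]
  br 690.5 [513. 248.]
  br 634.5 [312. 234.]
scene [[225.0, 225.0], [216.0, 270.0], [271.0, 227.0], [233.0, 184.0], [175.0, 223.0]]
  br 16296.5 [466.  56.]
  br 9399.0 [320. 349.]
  br 7489.5 [531. 322.]
  br 1367.0 [379.  12.]
  br 1193.5 [374. 168.]
  br 812.5 [235. 230.]
  blue [293. 285.] 233.0
```

The potato shows inside the tub outline at top (253,171), wrist (282,164) and scene (235,230). The nut is unmoved at scene (293,285), and the arm is clear. I'll let it settle and hand in.

Call:
{"fn": "send_rows", "kwargs": {"plan": [[[0, 0, 0, 0, 0, 0], [0, 0, 0, 0, 0, 0], [0, 0, 0, 0, 0, 0], [0, 0, 0, 0, 0, 0], [0, 0, 0, 0, 0, 0], [0, 0, 0, 0, 0, 0]]]}}

```text
clock: 21.57
tool_pos: [0.5591, 0.0771, 0.3038]
orientation: [-179.2, -21.6, -14.5]
force: [-0.5, 0.1, 0.2]
opening: 0.0832
gripper_force: 0.0
```

```bash
python3 - <<'E'
from h import *
from plant import ctrl
S={n:ctrl.snapshot(n) for n in("top","wrist")};c={n:[cen(b) for b in blobs(s["img"],(4,60,15),(18,255,150),300)] for n,s in S.items()}
a=min(c["top"],key=lambda p:np.hypot(*(p-[253,171])));b=min(c["wrist"],key=lambda p:np.hypot(*(p-[282,164])))
p,e=tri(ray(S["top"],a),ray(S["wrist"],b));print(RT.T@(p-TO),e)
print(ctrl.close_job())
E
```

```text
[0.20673929 0.01297821 0.74262884] 0.023966252894089136
the job is handed in; nothing more can be done
None
```

The job is handed in, with no verdict returned: nut turned about 2.5 rad, bolt out about 0.95 rad, lid open about 1.8 rad and the potato lowered into the tub, where three camera views showed it inside; a last position check just before hand-in gave an impossible point, so its exact resting place is unconfirmed.

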